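# Sterilise the grooming tools and put them away

### The job

Lay every grooming tool that is out on the vanity (comb, tweezers, brush, foot file; two or three of them) on the steriliser dock, side by side and each lying across both sloping ribs, then press the green button fully down and let it come back up to start the cycle. Next lay all the tools flat on the upper bamboo tier, inside its rim and not on top of one another, and only then press the button fully down and release it again to switch the dock off. Leave the other things on the vanity standing where they are.

Things in the scene. Friction and masses are not known exactly. Their poses are not given: they have to be found in the camera images.
- comb: black plastic comb, 150 long x 24 wide x 9 mm thick. Origin at the middle of its length, width and thickness (grip it there, across the width); x along its length, y across, z through its thickness. Not on the vanity in every run.
- tweezers: steel tweezers, 125 long x 14 wide x 10 mm thick. Origin at the middle of its length, width and thickness (grip it there, across the width); x along its length, y across, z through its thickness. Not on the vanity in every run.
- brush: small bamboo-handled brush, handle 145 long x 18 wide x 14 mm thick, a white bristle tuft 11 mm high on top of its +x end. Origin at the middle of its length, width and thickness (grip it there, across the width); x along its length, y across, z through its thickness. Not on the vanity in every run.
- file: orange foot file, 156 long x 12 mm thick, 20 mm wide handle, 26 mm wide paddle from 20 mm on the +x side of the origin. Origin at the middle of its length, width and thickness (grip it there, across the width); x along its length, y across, z through its thickness. Not on the vanity in every run.
- dock: steriliser dock, fixed: white base 200 (x) x 340 (y) x 30 mm high with violet lamp tubes, and above it two narrow aluminium ribs across the base (along y); a grey console 70 x 110 x 30 mm in front (-x) carries the start button. Origin at the centre of the base's underside.
- rack (a point): middle of the dock's sloping rack, in the plane of the rib tops, 55 mm above the vanity. z normal to it; x across the ribs, up the 12 degree slope (front rib lower); y along the ribs. Ribs 10 mm wide, 330 mm long, centred at x = -35 and +35 mm: room for three tools, each along x, at y = -85, 0, 85 mm, their middles within 35 mm of x = 0
- start_top (a point): centre of the top face of the green round push button (32 mm across) on the dock's console; pressed straight down; it sinks with the button
- start (a joint): travel of the spring push button in m: 0 released, 0.008 fully down (about 5 N)
- tiers: two stacked bamboo tiers, fixed, 220 (x) x 220 (y) mm, 148 mm high in all; origin at the centre of the underside
- tier_top (a point): centre of the upper tier's board, on its surface 140 mm above the vanity; axes along the tiers' (x depth, y width, z up). A 6 mm wide rim stands 8 mm above the board all round; inside it is 208 (x) x 208 (y) mm: room for three tools along x at y = -65, 0, 65 mm
- jar: glass jar, 60 mm across, 66 mm high, on the lower tier; a bystander. Origin under its centre
- polish: little red bottle, 22 mm across, 50 mm high, standing among the tools; a bystander. Origin under its centre
- pump: white pump dispenser, 68 mm across, 187 mm high; a bystander. Origin under its centre
- cup: blue ceramic cup, 72 mm across, 95 mm high; a bystander. Origin under its centre
- cream: white cream jar with brass cap, 64 mm across, 45 mm high; a bystander. Origin under its centre
- soap: terracotta soap bar, 85 x 55 x 28 mm; a bystander. Origin under its centre
Not all that is in view belongs to the job. What is meant by the comb is not turquoise, and is the larger of those in its own colour. Several things have the shape of the file; the one meant has the colours described above.

How it is judged:
By the outcome, as a careful person would: the job done as asked, in the order asked, and still so for the second after the job is handed in, with the robot touching nothing.
Of comb, tweezers, brush, file only 2 to 3 are there at a start; the rules pass over those that are not, and their reading is None.
At some moment in a run one of comb, tweezers, brush, file may be knocked a few centimetres aside while the robot is not near it.
It also fails if it takes over 210 s, if anything falls off the work surface, if the arm or the gripper's body presses on something with over 40 N, if the wrist force passes 120 N, or if a joint passes its speed limit or range.

### The arm

A 6-joint arm with a two-finger parallel gripper is mounted at the origin on the work surface. World frame = base frame: x ahead of the robot, y to its left, z up, the work surface at z = 0. Lengths are in m, angles in degrees, forces in N, time in s.
With the tool pointing down it reaches from about 0.35 to 0.875 m from the base axis. Payload 4.2 kg.
Tool frame: the origin (TCP) lies at the very end of the fingers, on their centre line; the grasp point (between the pads) lies 19 mm behind it; z points along the fingers, y is the line along which they close (so a half turn about z gives the same grasp; the last joint's range is limited). The gripper opens to 87 mm and grips with 3 to 60 N. Pads are 19 mm wide; open, the fingers measure 117 mm over their backs; the gripper's body (75 mm by 190 mm) begins 51 mm behind the grasp point.
Start: joints at [-54.397, 22.042, 0.453, 0, -68.411, -14.817], TCP at [0.222, -0.584, 0.223] pointing down, gripper open.
Joint ranges: [-179.83, 179.83], [-69.29, 118.12], [-61.27, 80.66], [-181.25, 117.63], [-171.15, -9.14], [-177.46, 177.46]. Speed limits (degrees/s): [159.86, 159.86, 180, 180, 180, 180].

### API

Orientations are given as a 3x3 rotation matrix whose columns are the frame's x, y, z axes.
In Python, from station import r gives the robot as it stands.
- The arm moves only by the tool jog_arm, never from a script. Its argument "plan" is text: rows parted by semicolons, each of 7 numbers parted by spaces: the shift along the tool's x, y, z normalised to -1 to 1, where 1 is 0.025 m, then the turn, a rotation vector about the tool's x, y, z normalised to -1 to 1, where 1 is 8 degrees, then the closure, from -1 (fully open) to 1 (shut). A call has exactly 10 rows; each row shifts and turns the commanded pose from where the row before left it, along the tool's axes as they then stand; what a row does not reach is not made up. A row lasts 1/10 s, in which the tool goes at most 50 mm and 8.59 degrees, less where a joint would pass 70% of its speed; a pose out of reach is approached as far as the arm can. A call with a number of a shift or a turn outside -1 to 1 is refused whole. A call with a gripper value outside its range is refused whole. The fingers move at their own pace and stop on an object; the grip force is fixed at half the most. Time passes only in rows, so rows that do not move let the fingers close, or fill a call up. It gives the time, the measured TCP pose, the force, the opening and the grip force at its end, in the units of the state.
- r.sense(): the state, without advancing time (a new reading comes with each control period).
- r.capture(name): name is "scene" or "top" or "wrist"; returns (picture, depth): 400x640x3 uint8, red, green, blue; 400x640 float32, m along the optical axis (not along the pixel's ray), 0 where there is no reading.
- r.get_calibration(name): a dict with "mtx" (3x3 intrinsics, pixels), "extrinsics" (4x4, takes a point from camera to world coordinates). Camera axes: x right, y up, looking along -z (the intrinsics and any distortion apply to the point x, -y, -z); pixel columns grow to the right and rows downward; lengths in m; the calibration is good to about 2 mm. A picture is of the moment at which its call begins: read the wrist's pose just before it. get_calibration takes no time and is no camera call; for the wrist camera it gives the pose at the moment of the call.
- r.finish_job(): hands the job in; it is judged then, once.
The state is a dict: "time_s": time; "joints": joint angles; "joint_velocities": joint speeds; "effort": joint torques, N m; "tcp_pos": TCP position; "ee_rot": TCP orientation; "wrist_force": force on the tool from outside, world axes, zero at the start; "moment": the same for the moment, N m; "gripper_width": opening from 0.0 (shut) to 1.0 (fully open); "gripper_force": force on a finger pad.
Only numpy, scipy, OpenCV 4.12 (cv2) and the standard library are available. Lean on these libraries where they do the work, as an engineer would, in place of code of your own. Each camera call takes 0.05 s, during which the arm holds its last target. There are 200 camera calls.

## Working session

There is one attempt and no reset: what is moved stays moved. The work goes in short steps, Python scripts to look and compute and a tool call to move; the robot and the scene stay as the last step left them, time stands still between calls to the robot, and variables do not carry over. Pictures are saved under pics/ and viewed, at most 14 in all, crops included, and the job is handed in when it is done.

Besides the shell and the picture viewer there is one more tool, called as name(argument=value, ...), one argument or row to a line, values as JSON. jog_arm: Moves the arm, as the interface text tells. Scaled input: -1 to 1 covers 0.025 m each way for a shift and 8 degrees each way for a turn. Its arguments: {"type":"object","properties":{"plan":{"type":"string"}},"required":["plan"]}

```bash
ls; mkdir -p pics; python3 - <<'E'
from station import r
import cv2,numpy as np
s=r.sense(); print(s['time_s'],s['tcp_pos'],np.round(s['ee_rot'],3).tolist(),s['gripper_width'])
for n in ['top','scene']:
    im,d=r.capture(n); cv2.imwrite(f'pics/{n}0.png',im[...,::-1]); np.save(f'{n}0d.npy',d)
    c=r.get_calibration(n); print(n,np.round(c['mtx'],1).tolist(),np.round(c['extrinsics'],3).tolist(),[k for k in c])
E
```

```text
pics
0.0 [ 0.22160869 -0.58375262  0.2214784 ] [[-0.935, -0.355, -0.001], [-0.355, 0.935, 0.002], [0.0, 0.002, -1.0]] 0.9986602055777991
top [[375.3, 0.0, 323.2], [0.0, 375.3, 197.3], [0.0, 0.0, 1.0]] [[0.007, 0.986, -0.169, 0.328], [-1.0, 0.006, -0.009, 0.016], [-0.008, 0.169, 0.986, 1.176], [0.0, 0.0, 0.0, 1.0]] ['mtx', 'extrinsics']
scene [[493.3, 0.0, 318.7], [0.0, 493.3, 199.7], [0.0, 0.0, 1.0]] [[-0.316, -0.6, 0.735, 1.374], [0.949, -0.207, 0.238, 0.302], [0.009, 0.773, 0.634, 0.858], [0.0, 0.0, 0.0, 1.0]] ['mtx', 'extrinsics']
```

View pics/top0.png

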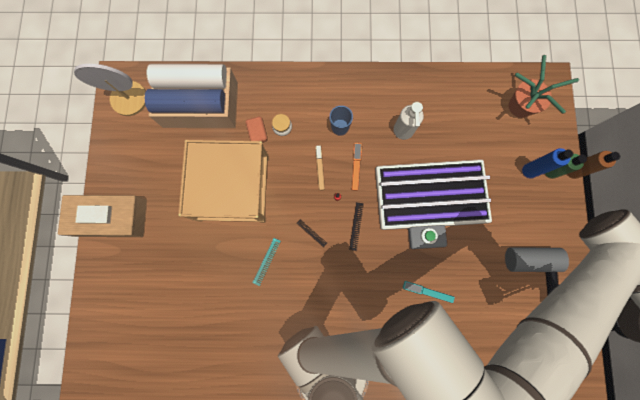

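View pics/scene0.png

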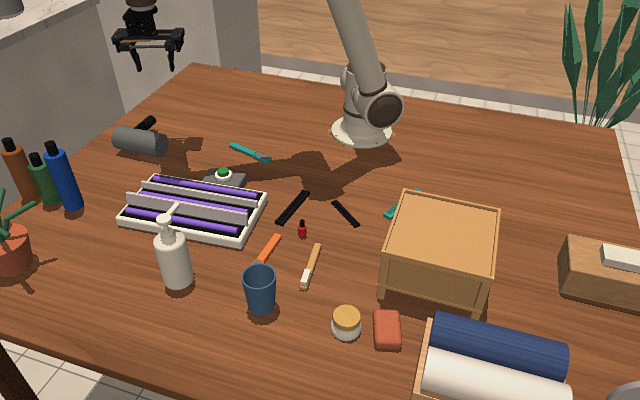

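The top view shows these candidates:
- **Comb:** large black one at (357,226), smaller dark one at (312,233), turquoise one at (266,261). I choose (357,226).
- **File:** orange one at (357,167), turquoise one at (430,292). I choose (357,167).
- **Brush:** only one, at (320,167).
- **Tweezers:** none visible.

The polish is at (337,197), the dock around (433,194), the button at (430,236) and the tiers at (224,179). Next I'll take a close crop and measure.

```bash
cat > h.py <<'E'
import cv2,numpy as np
from station import r
def cal(n):
    c=r.get_calibration(n); return c['mtx'],c['extrinsics']
def rays(C,uv):
    K,E=C; uv=np.atleast_2d(uv).astype(float)
    d=np.c_[(uv[:,0]-K[0,2])/K[0,0],-(uv[:,1]-K[1,2])/K[1,1],-np.ones(len(uv))]
    return E[:3,3],d@E[:3,:3].T
def plane(C,uv,z):
    o,d=rays(C,uv); return o+d*((z-o[2])/d[:,2])[:,None]
def deproj(C,uv,dep):
    o,d=rays(C,uv); return o+d*np.asarray(dep)[:,None]
def tri(C1,u1,C2,u2):
    o1,d1=rays(C1,u1);o2,d2=rays(C2,u2);d1=d1[0];d2=d2[0]
    s=np.linalg.lstsq(np.c_[d1,-d2],o2-o1,rcond=None)[0]
    a,b=o1+s[0]*d1,o2+s[1]*d2; return (a+b)/2,np.linalg.norm(a-b)
def blobs(mask,amin):
    n,l,st,ce=cv2.connectedComponentsWithStats(mask.astype(np.uint8))
    return [(st[i],ce[i],l==i) for i in range(1,n) if st[i][4]>=amin]
def hsv(im): return cv2.cvtColor(im,cv2.COLOR_RGB2HSV)
def proj(C,P):
    K,E=C; p=(np.atleast_2d(P)-E[:3,3])@E[:3,:3]
    return np.c_[K[0,0]*p[:,0]/-p[:,2]+K[0,2],K[1,1]*-p[:,1]/-p[:,2]+K[1,2]]
E
python3 - <<'E'
from h import *
a=cv2.imread('pics/top0.png'); b=cv2.imread('pics/scene0.png')
cr=cv2.resize(a[130:310,235:505],None,fx=2.9,fy=2.9,interpolation=cv2.INTER_CUBIC)
cv2.imwrite('pics/crop0.png',cr)
for n,im in (('top',a),('scene',b)):
    C=cal(n); d=np.load(n+'0d.npy'); H=cv2.cvtColor(im,cv2.COLOR_BGR2HSV); h,s,v=cv2.split(H)
    M={'orange':(h>5)&(h<14)&(s>190)&(v>170),'green':(h>50)&(h<75)&(s>120)&(v>60),'violet':(h>120)&(h<140)&(s>80)&(v>120),'black':(v<45),'bamboo':(h>12)&(h<22)&(s>80)&(v>185)&(s<170)}
    for k,m in M.items():
        for st,ce,l in blobs(m,25):
            if st[4]>20000: continue
            if n=='top' and not(170<ce[0]<510 and 110<ce[1]<310): continue
            vv,uu=np.nonzero(l); P=deproj(C,np.c_[uu,vv],d[vv,uu]); 
            print(n,k,st,np.round(ce),np.round(np.median(P,0),3))
E
```

```text
top green [426 232   9   8  61] [430. 235.] [ 0.409 -0.292  0.053]
top violet [383 166  98  11 483] [432. 171.] [ 0.609 -0.31   0.04 ]
top violet [385 188  99  11 498] [434. 193.] [ 0.539 -0.313  0.04 ]
top violet [388 210  99  12 487] [436. 216.] [ 0.469 -0.316  0.04 ]
top black [388 163  93   7 116] [436. 166.] [ 0.626 -0.328  0.031]
top black [408 171  74   8 193] [448. 175.] [ 0.598 -0.365  0.031]
top black [403 180  81   9 267] [457. 184.] [ 0.569 -0.4    0.031]
top black [418 193  67   9 190] [456. 197.] [ 0.529 -0.391  0.031]
top black [422 203  65   9 217] [464. 207.] [ 0.498 -0.416  0.031]
top black [396 215  92   9 155] [449. 219.] [ 0.46  -0.374  0.031]
top bamboo [272 114  18  17 232] [280. 122.] [0.765 0.164 0.045]
top bamboo [ 179  140   83   81 5882] [221. 180.] [0.554 0.315 0.14 ]
top bamboo [262 157   5  58 151] [264. 185.] [0.559 0.209 0.05 ]
top bamboo [317 159   7  31 144] [320. 174.] [0.605 0.037 0.013]
top bamboo [353 161   7  28 115] [356. 175.] [ 0.601 -0.076  0.012]
scene green [217 167  11  10  76] [222. 171.] [ 0.413 -0.29   0.055]
scene violet [153 175 104
[... 1497 characters left out ...]
.614]
scene bamboo [406  72  23   5  48] [418.  74.] [-1.887 -0.041 -0.636]
scene bamboo [448  76  27   8  95] [461.  80.] [-1.895  0.247 -0.636]
scene bamboo [468  76  22   5  32] [478.  78.] [-1.89   0.355 -0.604]
scene bamboo [483  84  23   4  49] [494.  85.] [-1.89   0.47  -0.637]
scene bamboo [524  89  30   6  85] [539.  92.] [-1.894  0.755 -0.637]
scene bamboo [ 381  188  120   91 6973] [444. 233.] [0.567 0.321 0.142]
scene bamboo [ 569  234   71   50 1425] [594. 259.] [0.483 0.634 0.082]
scene bamboo [306 243  15  29 174] [313. 256.] [0.602 0.039 0.016]
scene bamboo [333 304  27  23 477] [346. 315.] [0.765 0.166 0.047]
scene bamboo [413 317  20  81 454] [422. 357.] [0.85  0.325 0.102]
```

View pics/crop0.png

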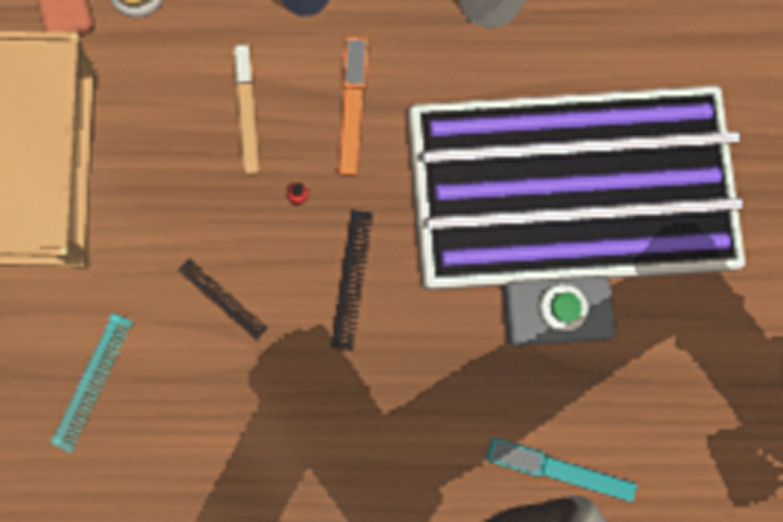

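The crop confirms the choices: black comb at (357,226), orange file with grey paddle up at (357,167), brush with white tuft up at (320,167). Now their poses, plus the dock and the tiers.

```bash
cat > meas.py <<'E'
from h import *
def masks(im):
    h,s,v=[x.astype(int) for x in cv2.split(hsv(im))]
    comb=v<70
    fil=((h>5)&(h<15)&(s>195)&(v>170))|((s<50)&(v>90)&(v<190))
    br=((h>11)&(h<24)&(s>70)&(s<185)&(v>185))|((s<45)&(v>190))
    return dict(comb=comb,file=fil,brush=br)
def rect(m):
    c=max(cv2.findContours(m.astype(np.uint8),0,1)[0],key=cv2.contourArea)
    (x,y),(w,h),a=cv2.minAreaRect(c); b=cv2.boxPoints(((x,y),(w,h),a))
    e=[(b[i]+b[(i+1)%4])/2 for i in range(4)]
    p,q=(e[0],e[2]) if np.linalg.norm(e[0]-e[2])>np.linalg.norm(e[1]-e[3]) else (e[1],e[3])
    return np.array([x,y]),p,q,cv2.contourArea(c)
def tool(n,im,C,k,near,z,rad=30):
    """near: world xy guess; z plane height"""
    u=proj(C,[*near,z])[0]
    m=masks(im)[k].astype(np.uint8); w=np.zeros_like(m); cv2.circle(w,tuple(int(t) for t in u),rad,1,-1); m&=w
    m=cv2.morphologyEx(m,cv2.MORPH_CLOSE,np.ones((3,3),np.uint8))
    c,p,q,A=rect(m); P=plane(C,[c,p,q],z); d=P[1]-P[2]; d*=np.sign(d[0]+1e-9)
    return P[0],np.degrees(np.arctan2(d[1],d[0])),np.linalg.norm(d),c,A
E
python3 - <<'E'
from meas import *
ims={n:cv2.imread(f'pics/{n}0.png')[...,::-1].copy() for n in('top','scene')}
Cs={n:cal(n) for n in ims}; D={n:np.load(n+'0d.npy') for n in ims}
for k,g,z in(('comb',(.45,-.075),.009),('file',(.61,-.078),.012),('brush',(.615,.038),.014)):
    t={n:tool(n,ims[n],Cs[n],k,g,z,{'top':34,'scene':30}[n]) for n in ims}
    for n,x in t.items(): print(k,n,np.round(x[0],3),round(x[1],1),round(x[2],3),x[3],x[4])
    X,e=tri(Cs['top'],t['top'][3],Cs['scene'],t['scene'][3]); print('  tri',np.round(X,4),round(e,4))
X,e=tri(Cs['top'],[430,235],Cs['scene'],[222,171]);print('button tri',X,e)
# cloud
vv,uu=np.mgrid[0:400,0:640]; uv=np.c_[uu.ravel(),vv.ravel()]
for n in ims:
    P=deproj(Cs[n],uv,D[n].ravel()); ok=D[n].ravel()>0
    dk=ok&(P[:,0]>.42)&(P[:,0]<.66)&(P[:,1]>-.5)&(P[:,1]<-.13)&(P[:,2]>.0455)&(P[:,2]<.07)
    Q=P[dk]
    for nm,s in(('front',Q[Q[:,0]<.54]),('back',Q[Q[:,0]>=.54])):
        f=np.polyfit(s[:,1],s[:,0],1); print(n,'rib',nm,len(s),'x=%.3fy+%.4f'%tuple(f),'yr',np.percentile(s[:,1],[1,99]).round(3),'z',np.percentile(s[:,2],[5,50,95]).round(4))
    ti=ok&(P[:,2]>.135)&(P[:,2]<.145)&(P[:,0]>.4)&(P[:,0]<.7)&(P[:,1]>.18)&(P[:,1]<.46)
    ri=ok&(P[:,2]>.145)&(P[:,2]<.156)&(P[:,0]>.4)&(P[:,0]<.7)&(P[:,1]>.18)&(P[:,1]<.46)
    for nm,q in(('board',P[ti]),('rim',P[ri])):
        print(n,nm,len(q),[np.round(x,4) for x in cv2.minAreaRect(q[:,:2].astype(np.float32))],np.median(q[:,2]))
    vi=ok&(P[:,2]>.15)&(P[:,0]>.4)&(P[:,0]<.85)&(P[:,1]>-.5)&(P[:,1]<.15); print('tall',P[vi].min(0).round(3),P[vi].max(0).round(3))
E
```

```text
comb top [ 0.439 -0.074  0.009] -9.1 0.148 [355.48843384 226.07513428] 150.5
comb scene [ 0.444 -0.072  0.009] -9.7 0.163 [292.49703979 207.44563293] 341.5
  tri [ 0.439  -0.0746  0.0045] 0.0004
file top [ 0.682 -0.082  0.012] -0.5 0.043 [357.5 150.5] 53.5
file scene [ 0.579 -0.148  0.012] 3.0 0.109 [244.86923218 233.35386658] 106.0
  tri [ 0.6601 -0.0873  0.1002] 0.0264
brush top [0.625 0.038 0.014] 4.8 0.142 [319.79702759 167.36175537] 155.0
brush scene [0.621 0.039 0.014] 4.2 0.131 [310.30291748 262.29196167] 213.0
  tri [0.6238 0.0392 0.0167] 0.002
button tri [ 0.40930069 -0.29259128  0.0523428 ] 0.0003342203455909115
top rib front 296 x=-0.077y+0.4791 yr [-0.478 -0.158] z [0.0457 0.048  0.0513]
top rib back 376 x=-0.070y+0.5526 yr [-0.473 -0.151] z [0.0571 0.0616 0.0652]
top board 5317 [array([0.5594, 0.3146]), array([0.2213, 0.2214]), np.float64(88.9935)] 0.13957299745480167
top rim 663 [array([0.5591, 0.3146]), array([0.221, 0.221]), np.float64(89.1805)] 0.14756763801202566
tall [ 0.4   -0.495  0.151] [ 0.771 -0.219  0.569]
scene rib front 509 x=-0.068y+0.4803 yr [-0.475 -0.152] z [0.0458 0.0493 0.0529]
scene rib back 1119 x=-0.062y+0.5598 yr [-0.47  -0.147] z [0.046  0.0576 0.0663]
scene board 6679 [array([0.561 , 0.3161]), array([0.2177, 0.2217]), np.float64(89.6721)] 0.14206064630086956
scene rim 1305 [array([0.5575, 0.3165]), array([0.2202, 0.228 ]), np.float64(89.0936)] 0.1493504915898044
tall [ 0.402 -0.462  0.15 ] [ 0.773 -0.214  0.493]
```

jog_arm(
  plan="0 0 -1 0 0 0.87 -1;0 0 -1 0 0 0.87 -1;0 0 -1 0 0 0.87 -1;-0.46 1 -0.2 0 0 0 -1;-0.46 1 -0.2 0 0 0 -1;-0.46 1 -0.2 0 0 0 -1;-0.46 1 -0.2 0 0 0 -1;-0.46 1 -0.2 0 0 0 -1;-0.46 1 -0.2 0 0 0 -1;-0.46 1 -0.2 0 0 0 -1",
)

```text
time_s: 1.1
tcp_pos: [0.3027, -0.4082, 0.3323]
ee_rot: [[-1.0, 0.002, -0.001], [0.002, 1.0, 0.001], [0.001, 0.001, -1.0]]
wrist_force: [0.4, -0.7, 0.4]
gripper_width: 1.002
gripper_force: 0.0
```

jog_arm(
  plan="-0.46 1 -0.2 0 0 0 -1;-0.46 1 -0.2 0 0 0 -1;-0.46 1 -0.2 0 0 0 -1;-0.46 1 -0.2 0 0 0 -1;-0.46 1 -0.2 0 0 0 -1;-0.46 1 -0.2 0 0 0 -1;-0.46 1 -0.2 0 0 0 -1;-0.46 1 -0.2 0 0 0 -1;-0.46 1 -0.2 0 0 0 -1;-0.46 1 -0.2 0 0 0 -1",
)

```text
time_s: 2.1
tcp_pos: [0.418, -0.1584, 0.3824]
ee_rot: [[-1.0, 0.002, -0.001], [0.002, 1.0, 0.0], [0.001, 0.0, -1.0]]
wrist_force: [0.8, -0.0, 0.4]
gripper_width: 1.002
gripper_force: 0.0
```

jog_arm(
  plan="-0.46 1 -0.2 0 0 0 -1;-0.46 1 -0.2 0 0 0 -1;-0.46 1 -0.2 0 0 0 -1;-0.46 1 -0.2 0 0 0 -1;-0.46 1 -0.2 0 0 0 -1;0 0 0 0 0 0 -1;0 0 0 0 0 0 -1;0 0 0 0 0 0 -1;0 0 0 0 0 0 -1;0 0 0 0 0 0 -1",
)

```text
time_s: 3.1
tcp_pos: [0.4754, -0.0354, 0.4076]
ee_rot: [[-1.0, 0.003, 0.0], [0.003, 1.0, 0.0], [-0.0, 0.0, -1.0]]
wrist_force: [-0.1, 0.1, -1.3]
gripper_width: 1.0
gripper_force: 0.0
```

```bash
python3 - <<'E'
from h import *
s=r.sense(); print(s['time_s'],s['tcp_pos'],np.round(s['ee_rot'],3).tolist())
C=cal('wrist'); im,d=r.capture('wrist'); cv2.imwrite('pics/w1.png',im[...,::-1]); np.save('w1d.npy',d); np.savez('w1c.npz',K=C[0],E=C[1])
print(np.round(C[0],1).tolist(),np.round(C[1],3).tolist())
E
```

```text
3.1 [ 0.4753801  -0.03535409  0.40760236] [[-1.0, 0.003, 0.0], [0.003, 1.0, 0.0], [-0.0, 0.0, -1.0]]
[[349.6, 0.0, 322.2], [0.0, 349.6, 199.8], [0.0, 0.0, 1.0]] [[0.003, -0.968, -0.249, 0.407], [1.0, 0.003, 0.001, -0.035], [-0.0, -0.249, 0.968, 0.57], [0.0, 0.0, 0.0, 1.0]]
```

View pics/w1.png

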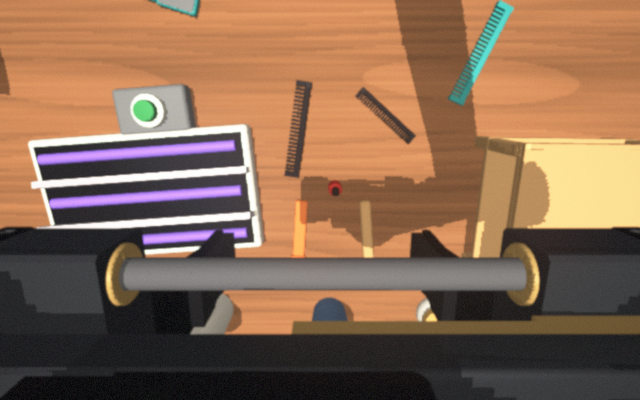

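The wrist view shows the comb at (299,128), the file handle at (300,228), the brush handle at (366,230), the polish at (335,188) and the button at (145,110). The gripper hides the rest.

```bash
python3 - <<'E'
from meas import *
z=np.load('w1c.npz'); C=(z['K'],z['E']); im=cv2.imread('pics/w1.png')[...,::-1].copy()
Ct=cal('top'); it=cv2.imread('pics/top0.png')[...,::-1].copy()
t=tool('wrist',im,C,'comb',(.44,-.074),.009,58); print(t)
X,e=tri(C,t[3],Ct,[355.5,226.1]); print('tri',X,e)
H=hsv(it); print(H[150:190:6,354:360].tolist())
Hw=hsv(im); print('w file',Hw[225,[298,300,302]].tolist(),'brush',Hw[225,[364,366,368]].tolist())
E
```

```text
(array([ 0.50847351, -0.08938339,  0.009     ]), np.float64(0.0), np.float64(0.0), array([289., 174.]), 0.0)
tri [ 0.36179619 -0.01085027  0.82384317] 0.0006747594566652073
[[[9, 129, 198], [12, 9, 135], [60, 4, 130], [30, 8, 131], [30, 4, 131], [30, 4, 130]], [[12, 66, 140], [60, 2, 132], [50, 6, 132], [30, 4, 131], [50, 6, 132], [18, 31, 140]], [[11, 170, 225], [13, 165, 224], [13, 165, 222], [13, 165, 224], [13, 165, 227], [12, 164, 204]], [[13, 167, 226], [13, 165, 223], [13, 166, 221], [13, 166, 221], [12, 166, 220], [11, 161, 192]], [[13, 166, 223], [13, 164, 223], [13, 165, 223], [13, 166, 224], [12, 165, 207], [12, 145, 155]], [[13, 164, 223], [13, 164, 222], [13, 164, 221], [13, 165, 224], [12, 161, 206], [12, 131, 150]], [[13, 164, 222], [13, 164, 221], [13, 162, 224], [13, 165, 215], [11, 154, 171], [12, 130, 153]]]
w file [[18, 153, 254], [18, 153, 254], [17, 155, 254]] brush [[16, 128, 189], [16, 129, 188], [16, 125, 191]]
```

```bash
python3 - <<'E'
import re
s=open('meas.py').read()
s=s.replace("comb=v<70","comb=(v<90)")
s=re.sub(r"fil=.*","fil=((h>=8)&(h<20)&(s>145)&(s<180)&(v>190))|((s<70)&(v>100)&(v<160))",s)
open('meas.py','w').write(s)
E
python3 - <<'E'
from meas import *
z=np.load('w1c.npz'); C=(z['K'],z['E']); im=cv2.imread('pics/w1.png')[...,::-1].copy()
Ct=cal('top'); it=cv2.imread('pics/top0.png')[...,::-1].copy()
H=hsv(im); print(H[128,288:312].tolist())
t=tool('wrist',im,C,'comb',(.44,-.074),.009,58); print(t)
t2=tool('top',it,Ct,'comb',(.44,-.074),.009,32); print(t2)
X,e=tri(C,t[3],Ct,t2[3]); print('tri',X,e)
t=tool('top',it,Ct,'file',(.61,-.078),.012,32); print('file',t)
E
```

```text
[[12, 140, 211], [12, 136, 200], [12, 130, 171], [11, 118, 138], [11, 114, 121], [11, 108, 118], [10, 107, 112], [11, 96, 104], [10, 94, 103], [11, 97, 105], [11, 95, 97], [6, 74, 83], [9, 61, 71], [10, 54, 71], [5, 43, 72], [6, 50, 72], [10, 77, 73], [11, 124, 105], [12, 134, 166], [12, 141, 204], [12, 143, 212], [12, 139, 216], [13, 142, 215], [13, 142, 215]]
(array([ 0.43591222, -0.07309244,  0.009     ]), np.float64(-8.307026116355667), np.float64(0.14620613331697904), array([298.12243652, 128.50950623]), 453.0)
(array([ 0.43750097, -0.07494764,  0.009     ]), np.float64(-9.846283172333964), np.float64(0.15098661498632684), array([355.67565918, 226.44593811]), 289.0)
tri [ 0.43347674 -0.0707507   0.05383985] 0.0014294638038755926
file (array([ 0.63039311, -0.07890818,  0.012     ]), np.float64(-5.067070578950146), np.float64(0.15266143255268055), array([356.54138184, 166.00344849]), 221.5)
```

jog_arm(
  plan="0.77 -0.77 1 0 0 0 -0.1;0.77 -0.77 1 0 0 0 -0.1;0 0 1 0 0 0.575 -0.1;0 0 1 0 0 0.575 -0.1;0 0 1 0 0 0 -0.1;0 0 1 0 0 0 -0.1;0 0 1 0 0 0 -0.1;0 0 1 0 0 0 -0.1;0 0 1 0 0 0 -0.1;0 0 1 0 0 0 -0.1",
)

```text
time_s: 4.15
tcp_pos: [0.4371, -0.0735, 0.1569]
ee_rot: [[-0.987, 0.162, 0.001], [0.162, 0.987, 0.0], [-0.001, 0.0, -1.0]]
wrist_force: [-0.2, -0.3, -0.8]
gripper_width: 0.551
gripper_force: 0.0
```

jog_arm(
  plan="0 0 1 0 0 0 -0.1;0 0 1 0 0 0 -0.1;0 0 1 0 0 0 -0.1;0 0 1 0 0 0 -0.1;0 0 0.8 0 0 0 -0.1;0 0 0.5 0 0 0 -0.1;0 0 0.3 0 0 0 -0.1;0 0 0 0 0 0 -0.1;0 0 0 0 0 0 -0.1;0 0 0 0 0 0 -0.1",
)

```text
time_s: 5.15
tcp_pos: [0.4378, -0.0731, 0.0183]
ee_rot: [[-0.987, 0.161, 0.002], [0.161, 0.987, 0.0], [-0.002, 0.001, -1.0]]
wrist_force: [0.5, 0.4, 0.5]
gripper_width: 0.549
gripper_force: 0.0
```

```bash
python3 - <<'E'
from h import *
s=r.sense(); print(s['time_s'],s['tcp_pos'],np.round(s['ee_rot'],3).tolist(),s['gripper_width'])
a,_=r.capture('wrist');b,_=r.capture('scene')
cv2.imwrite('pics/g1.png',np.vstack([cv2.resize(a,(480,300)),cv2.resize(b[120:300,180:468],(480,300))])[...,::-1])
E
```

```text
5.15 [ 0.43783803 -0.07307245  0.01830613] [[-0.987, 0.161, 0.002], [0.161, 0.987, 0.0], [-0.002, 0.001, -1.0]] 0.5486878889281935
```

View pics/g1.png

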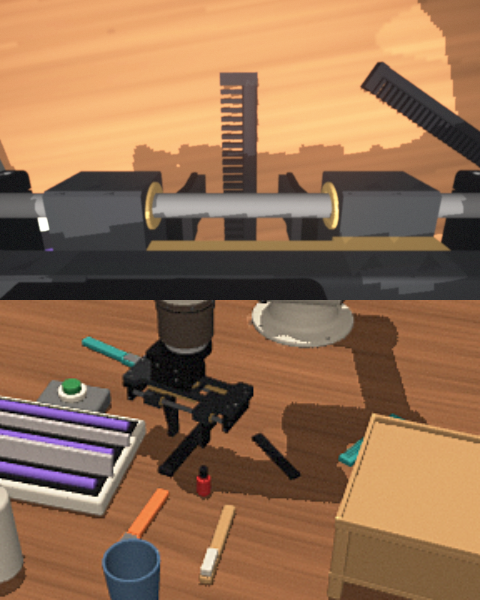

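The wrist view shows the comb centred between the open fingers at (238,200) and lined up with them. I'll close on it.

jog_arm(
  plan="0 0 0.4 0 0 0 -0.1;0 0 0.25 0 0 0 -0.1;0 0 0 0 0 0 -0.1;0 0 0 0 0 0 1;0 0 0 0 0 0 1;0 0 0 0 0 0 1;0 0 0 0 0 0 1;0 0 0 0 0 0 1;0 0 0 0 0 0 1;0 0 0 0 0 0 1",
)

```text
time_s: 6.25
tcp_pos: [0.4371, -0.0732, 0.0013]
ee_rot: [[-0.987, 0.162, -0.0], [0.162, 0.987, -0.0], [0.0, -0.0, -1.0]]
wrist_force: [0.4, -0.6, 0.1]
gripper_width: 0.27
gripper_force: 30.0
```

jog_arm(
  plan="0 0 -0.5 0 0 0 1;0 0 -1 0 0 0 1;0 0 -1 0 0 0 1;0 0 -1 0 0 0 1;0 0 -1 0 0 0 1;0 0 -1 0 0 0 1;0 0 -0.5 0 0 -0.83 1;0 0 0 0 0 -0.83 1;0 0 0 0 0 0 1;0 0 0 0 0 0 1",
)

```text
time_s: 7.25
tcp_pos: [0.4367, -0.0732, 0.151]
ee_rot: [[-0.998, -0.067, -0.001], [-0.067, 0.998, 0.0], [0.001, 0.0, -1.0]]
wrist_force: [-0.3, -0.3, -0.1]
gripper_width: 0.271
gripper_force: 30.0
```

```bash
cat > go.py <<'E'
from h import *
DY=4.1; RACK=np.array([.538,-.3135,.055]); TIER=np.array([.559,.3147,.140])
def R(yaw,tilt=0):
    """tool x toward -(dir yaw), fingers down; tilt>0: x up slope"""
    c,s=np.cos(np.radians(yaw)),np.sin(np.radians(yaw)); t=np.radians(tilt)
    x=np.array([c*np.cos(t),s*np.cos(t),np.sin(t)]); y=np.array([-s,c,0]); n=np.cross(x,y)
    return np.c_[-x,y,-n]
def rack(x,y,z):  # point in rack frame -> world
    M=R(DY,12); return RACK+np.array([x,y,z])@np.c_[-M[:,0],M[:,1],-M[:,2]].T
def need(p,M):
    s=r.sense(); E=s['ee_rot']; d=np.array(p)-s['tcp_pos']
    rv=cv2.Rodrigues(E.T@M)[0].ravel()
    print('t',s['time_s'],'tcp',s['tcp_pos'].round(4),'w',round(s['gripper_width'],3))
    print('to',np.round(p,4),'shift now-axes',(E.T@d/.025).round(2),'target-axes',(M.T@d/.025).round(2),'turn',np.degrees(rv/8).round(2))
E
python3 -c "
from go import *
need(rack(0,-.085,.06),R(DY,12)); need(rack(0,-.085,.003),R(DY,12))"
```

```text
t 7.25 tcp [ 0.4367 -0.0732  0.151 ] w 0.271
to [ 0.5316 -0.3992  0.1137] shift now-axes [ -2.92 -13.26   1.49] target-axes [ -2.48 -13.28   2.05] turn [-0.   -1.51 -0.03]
t 7.25 tcp [ 0.4367 -0.0732  0.151 ] w 0.271
to [ 0.5435 -0.3983  0.0579] shift now-axes [ -3.39 -13.26   3.72] target-axes [ -2.48 -13.28   4.33] turn [-0.   -1.51 -0.03]
```

jog_arm(
  plan="-0.22 -1 0 0 0 0 1;-0.22 -1 0 0 0 0 1;-0.22 -1 0 0 0 0 1;-0.22 -1 0 0 0 0 1;-0.22 -1 0 0 0 0 1;-0.22 -1 0 0 0 0 1;-0.22 -1 0 0 0 0 1;-0.22 -1 0 0 0 0 1;-0.22 -1 0 0 0 0 1;-0.22 -1 0 0 0 0 1",
)

```text
time_s: 8.25
tcp_pos: [0.5092, -0.3196, 0.1503]
ee_rot: [[-0.998, -0.067, -0.002], [-0.067, 0.998, 0.001], [0.002, 0.001, -1.0]]
wrist_force: [0.2, 0.0, -0.1]
gripper_width: 0.267
gripper_force: 30.0
```

jog_arm(
  plan="-0.22 -1 0 0 0 0 1;-0.22 -1 0 0 0 0 1;-0.22 -1 0.5 0 0 0 1;-0.06 -0.26 0.5 0 0 0 1;0 0 0.5 0 -0.75 0 1;0 0 0 0 -0.75 0 1;0 0 0 0 0 0 1;0 0 0 0 0 0 1;0 0 0 0 0 0 1;0 0 0 0 0 0 1",
)

```text
time_s: 9.25
tcp_pos: [0.5338, -0.3984, 0.1137]
ee_rot: [[-0.976, -0.07, 0.207], [-0.069, 0.998, 0.014], [-0.207, -0.0, -0.978]]
wrist_force: [0.2, -1.0, -0.7]
gripper_width: 0.271
gripper_force: 30.0
```

```bash
python3 -c "
from go import *
need(rack(0,-.085,.003),R(DY,12))
a,_=r.capture('wrist');b,_=r.capture('scene')
cv2.imwrite('pics/g2.png',np.vstack([cv2.resize(a,(480,300)),cv2.resize(b[60:285,80:440],(480,300))])[...,::-1])"
```

```text
t 9.25 tcp [ 0.5338 -0.3984  0.1137] w 0.271
to [ 0.5435 -0.3983  0.0579] shift now-axes [ 0.09 -0.02  2.26] target-axes [ 0.09 -0.02  2.26] turn [-0.   -0.   -0.01]
```

View pics/g2.png

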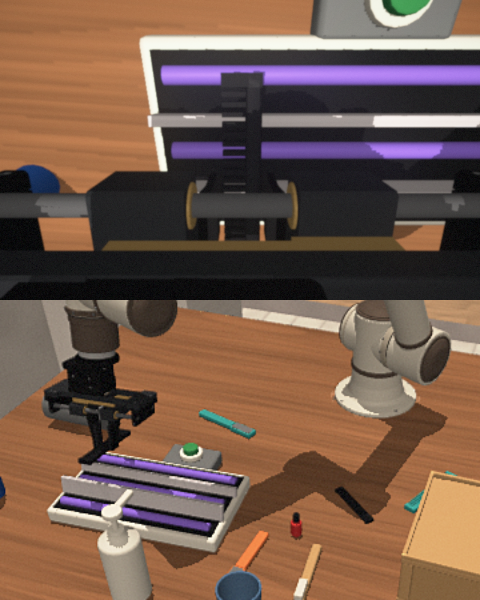

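The comb is held at (245,150), parallel to the dock's x axis and above the lower rib. Lowering it.

jog_arm(
  plan="0 0 0.6 0 0 0 1;0 0 0.6 0 0 0 1;0 0 0.4 0 0 0 1;0 0 0.25 0 0 0 1;0 0 0.15 0 0 0 1;0 0 0.1 0 0 0 1;0 0 0.06 0 0 0 1;0 0 0 0 0 0 1;0 0 0 0 0 0 1;0 0 0 0 0 0 1",
)

```text
time_s: 10.35
tcp_pos: [0.5444, -0.3981, 0.0615]
ee_rot: [[-0.976, -0.07, 0.208], [-0.068, 0.998, 0.014], [-0.209, -0.0, -0.978]]
wrist_force: [0.5, 0.2, -1.6]
gripper_width: 0.272
gripper_force: 30.0
```

jog_arm(
  plan="0 0 0.05 0 0 0 1;0 0 0.05 0 0 0 1;0 0 0.05 0 0 0 1;0 0 0 0 0 0 1;0 0 0 0 0 0 1;0 0 0 0 0 0 1;0 0 0 0 0 0 1;0 0 0 0 0 0 1;0 0 0 0 0 0 1;0 0 0 0 0 0 1",
)

```text
time_s: 11.35
tcp_pos: [0.545, -0.398, 0.0573]
ee_rot: [[-0.976, -0.069, 0.207], [-0.068, 0.998, 0.014], [-0.208, -0.0, -0.978]]
wrist_force: [-0.1, -0.1, -0.4]
gripper_width: 0.268
gripper_force: 30.0
```

jog_arm(
  plan="0 0 0.04 0 0 0 1;0 0 0 0 0 0 1;0 0 0.04 0 0 0 1;0 0 0 0 0 0 1;0 0 0 0 0 0 1;0 0 0 0 0 0 1;0 0 0 0 0 0 1;0 0 0 0 0 0 1;0 0 0 0 0 0 1;0 0 0 0 0 0 1",
)

```text
time_s: 12.35
tcp_pos: [0.5453, -0.3979, 0.0563]
ee_rot: [[-0.976, -0.07, 0.208], [-0.068, 0.998, 0.014], [-0.208, -0.0, -0.978]]
wrist_force: [-3.0, 2.4, 4.5]
gripper_width: 0.268
gripper_force: 30.0
```

jog_arm(
  plan="0 0 0 0 0 0 0.3;0 0 0 0 0 0 0.2;0 0 0 0 0 0 0.1;0 0 0 0 0 0 -0.1;0 0 0 0 0 0 -0.1;0 0 -0.5 0 0 0 -0.1;0 0 -1 0 0 0 -0.1;0 0 -1 0 0 0 -0.1;0 0 -1 0 0 0 -0.1;0 0 -0.5 0 0.75 0 -0.1",
)

```text
time_s: 13.35
tcp_pos: [0.523, -0.4006, 0.1578]
ee_rot: [[-0.992, -0.066, 0.106], [-0.066, 0.998, 0.005], [-0.106, -0.002, -0.994]]
wrist_force: [0.8, -0.6, 0.1]
gripper_width: 0.55
gripper_force: 0.0
```

jog_arm(
  plan="0 0 -0.5 0 0.75 0 -0.1;0.2 1 0 0 0 0 -0.1;-0.2 1 0 0 0 0.57 -0.1;-0.2 1 0 0 0 0.57 -0.1;-0.2 1 0 0 0 0 -0.1;-0.2 1 0 0 0 0 -0.1;-0.2 1 0 0 0 0 -0.1;-0.2 1 0 0 0 0 -0.1;-0.2 1 0 0 0 0 -0.1;-0.2 1 0 0 0 0 -0.1",
)

```text
time_s: 14.35
tcp_pos: [0.5687, -0.177, 0.1668]
ee_rot: [[-0.996, 0.09, 0.001], [0.09, 0.996, -0.0], [-0.002, -0.0, -1.0]]
wrist_force: [-0.6, 0.1, 0.4]
gripper_width: 0.553
gripper_force: 0.0
```

```bash
cat > look.py <<'E'
import sys
from meas import *
def pc(n):
    C=cal(n); im,d=r.capture(n); return C,im,d
def grid(d,C):
    vv,uu=np.mgrid[0:400,0:640]; uv=np.c_[uu.ravel(),vv.ravel()]
    return deproj(C,uv,d.ravel()),uv
def fit(P,uv,im,x0,x1,y0,y1,z0,z1,ok):
    m=ok&(P[:,0]>x0)&(P[:,0]<x1)&(P[:,1]>y0)&(P[:,1]<y1)&(P[:,2]>z0)&(P[:,2]<z1); return m
E
python3 - <<'E'
from look import *
from go import need,R,rack
need([.630,-.079,.02],R(-5))
Ct,it,d=pc('top'); cv2.imwrite('pics/t2.png',it[...,::-1])
for k,g,z in(('file',(.63,-.079),.012),('brush',(.625,.038),.014)):
    t=tool('top',it,Ct,k,g,z,32); print(k,np.round(t[0],4),t[1:3],t[4])
Cs,im,ds=pc('scene'); cv2.imwrite('pics/s2.png',im[...,::-1])
t=tool('scene',im,Cs,'brush',(.625,.038),.014,32); print(t)
E
```

```text
t 14.35 tcp [ 0.5687 -0.177   0.1668] w 0.553
to [ 0.63  -0.079  0.02 ] shift now-axes [-2.08  4.13  5.87] target-axes [-2.1   4.12  5.87] turn [-0.    0.01 -0.02]
file [0.6338 0.0117 0.012 ] (np.float64(-2.6402519530731285), np.float64(0.1316224904827609)) 189.0
brush [0.7152 0.032  0.014 ] (np.float64(81.80112816344393), np.float64(0.035645518965219156)) 69.0
(array([0.6775481 , 0.04270364, 0.014     ]), np.float64(-71.12257645468297), np.float64(0.011245958438008255), array([303.5, 280. ]), 8.5)
```

```bash
python3 -c "
import cv2,numpy as np
a=cv2.imread('pics/t2.png')[100:320,230:510];b=cv2.imread('pics/s2.png')[130:330,100:380]
cv2.imwrite('pics/v2.png',np.vstack([cv2.resize(a,(380,299),interpolation=2),cv2.resize(b,(380,271),interpolation=2)]))"
```

```text
(no output)
```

View pics/v2.png

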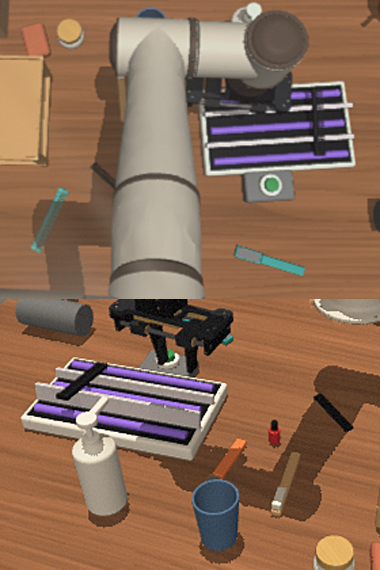

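The comb lies across both ribs at (320,125). The file and brush have not moved. Going to the file.

jog_arm(
  plan="-0.42 0.82 0 0 0 0 -0.1;-0.42 0.82 0 0 0 0 -0.1;-0.42 0.82 0 0 0 0 -0.1;-0.42 0.82 1 0 0 0 -0.1;-0.42 0.82 1 0 0 0 -0.1;0 0 1 0 0 0 -0.1;0 0 1 0 0 0 -0.1;0 0 0.9 0 0 0 -0.1;0 0 0.6 0 0 0 -0.1;0 0 0.3 0 0 0 -0.1",
)

```text
time_s: 15.45
tcp_pos: [0.6291, -0.0813, 0.0195]
ee_rot: [[-0.996, 0.09, -0.002], [0.09, 0.996, -0.0], [0.002, -0.001, -1.0]]
wrist_force: [-0.4, 0.3, 0.7]
gripper_width: 0.551
gripper_force: 0.0
```

```bash
cat > wr.py <<'E'
import sys
from meas import *
# visible near-camera part of a tool in the wrist view: centre line near TCP
def line(k,z,roi=None):
    C=cal('wrist'); im,d=r.capture('wrist'); s=r.sense()
    h,sa,v=[x.astype(int) for x in cv2.split(hsv(im))]
    ok=d>0; vv,uu=np.mgrid[0:400,0:640]
    P=deproj(C,np.c_[uu.ravel(),vv.ravel()],d.ravel()); E=s['ee_rot']
    L=(P-s['tcp_pos'])@E   # tool axes
    m=(np.abs(L[:,1])<.022)&(L[:,0]>.015)&(L[:,0]<.09)&(np.abs(P[:,2]-z)<.003)&ok.ravel()
    q=L[m]; print('n',m.sum()); 
    if m.sum()>20:
        f=np.polyfit(q[:,0],q[:,1],1); print('off at tcp y %.4f slope deg %.2f'%(f[1],np.degrees(np.arctan(f[0]))),'width',np.percentile(q[:,1],[2,98]).round(4),'x range',q[:,0].min().round(3),q[:,0].max().round(3),'z',np.median(P[m][:,2]).round(4))
    return im
E
python3 -c "
from wr import *
from go import need,R
im=line('file',.012); cv2.imwrite('pics/w3.png',im[...,::-1]); need([.63,-.079,.002],R(-5))"
```

```text
n 5080
off at tcp y 0.0052 slope deg -0.67 width [-0.0048  0.0142] x range 0.015 0.077 z 0.0123
t 15.5 tcp [ 0.6289 -0.0812  0.0189] w 0.549
to [ 0.63  -0.079  0.002] shift now-axes [-0.04  0.09  0.68] target-axes [-0.04  0.09  0.68] turn [-0.   -0.02 -0.02]
```

View pics/w3.png

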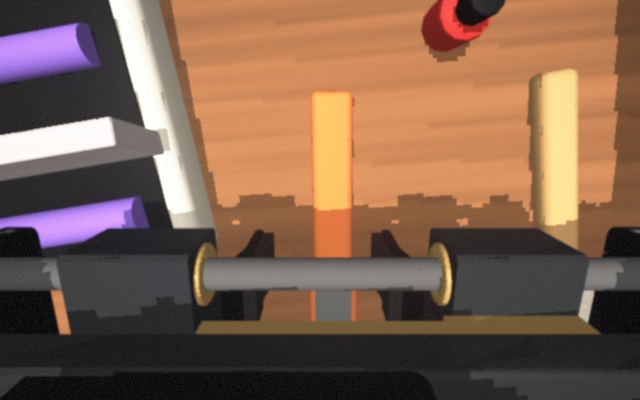

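The file handle is centred at (333,170), about 5 mm off in y, with its end 77 mm from the TCP, so the grip falls at mid-length. I'll correct the offset and grip.

jog_arm(
  plan="0 0.2 0 0 0 -0.08 -0.1;0 0 0.4 0 0 0 -0.1;0 0 0.28 0 0 0 -0.1;0 0 0 0 0 0 -0.1;0 0 0 0 0 0 1;0 0 0 0 0 0 1;0 0 0 0 0 0 1;0 0 0 0 0 0 1;0 0 0 0 0 0 1;0 0 0 0 0 0 1",
)

```text
time_s: 16.5
tcp_pos: [0.6305, -0.0755, 0.0038]
ee_rot: [[-0.997, 0.078, 0.0], [0.078, 0.997, -0.0], [-0.0, -0.0, -1.0]]
wrist_force: [-0.2, 0.6, 0.6]
gripper_width: 0.225
gripper_force: 30.0
```

jog_arm(
  plan="0 0 -0.5 0 0 0 1;0 0 -1 0 0 0 1;0 0 -1 0 0 0 1;0 0 -1 0 0 0 1;0 0 -1 0 0 0 1;0 0 -1 0 0 0 1;0 0 -0.5 0 0 -0.55 1;0 0 0 0 0 -0.55 1;0 0 0 0 0 0 1;0 0 0 0 0 0 1",
)

```text
time_s: 17.5
tcp_pos: [0.63, -0.0755, 0.1538]
ee_rot: [[-0.997, -0.073, -0.0], [-0.073, 0.997, 0.0], [0.0, 0.0, -1.0]]
wrist_force: [0.5, -0.2, -0.7]
gripper_width: 0.225
gripper_force: 30.0
```

```bash
python3 -c "
from go import *
need(rack(0,0,.06),R(DY,12)); need(rack(0,0,.003),R(DY,12))"
```

```text
t 17.5 tcp [ 0.63   -0.0755  0.1538] w 0.225
to [ 0.5256 -0.3144  0.1137] shift now-axes [ 4.87 -9.22  1.6 ] target-axes [ 5.08 -9.23  0.56] turn [ 0.   -1.5   0.01]
t 17.5 tcp [ 0.63   -0.0755  0.1538] w 0.225
to [ 0.5374 -0.3135  0.0579] shift now-axes [ 4.39 -9.22  3.83] target-axes [ 5.08 -9.23  2.84] turn [ 0.   -1.5   0.01]
```

jog_arm(
  plan="0.97 -0.5 0 0 0 0 1;0.97 -0.5 0 0 0 0 1;0.97 -0.5 0 0 0 0 1;0.97 -0.5 0 0 0 0 1;0.97 -0.5 0 0 0 0 1;0 -1 0 0 0 0 1;0 -1 0 0 0 0 1;0 -1 0 0 0 0 1;0 -1 0 0 0 0 1;0 -1 0 0 0 0 1",
)

```text
time_s: 18.5
tcp_pos: [0.5232, -0.2725, 0.1533]
ee_rot: [[-0.997, -0.074, -0.001], [-0.074, 0.997, 0.0], [0.001, 0.0, -1.0]]
wrist_force: [0.4, 0.1, -1.1]
gripper_width: 0.223
gripper_force: 30.0
```

jog_arm(
  plan="0 -1 0 0 0 0 1;0 -0.72 0.4 0 0 0 1;0 0 0.4 0 -0.75 0 1;0 0 0.4 0 -0.75 0 1;0 0 0.4 0 0 0 1;0 0 0.4 0 0 0 1;0 0 0.4 0 0 0 1;0 0 0 0 0 0 1;0 0 0 0 0 0 1;0 0 0 0 0 0 1",
)

```text
time_s: 19.5
tcp_pos: [0.5347, -0.3139, 0.0946]
ee_rot: [[-0.975, -0.076, 0.208], [-0.074, 0.997, 0.015], [-0.208, -0.0, -0.978]]
wrist_force: [0.3, 0.0, -0.3]
gripper_width: 0.225
gripper_force: 30.0
```

```bash
python3 -c "
from go import *
need(rack(0,0,.0038),R(DY,12))"
```

```text
t 19.5 tcp [ 0.5347 -0.3139  0.0946] w 0.225
to [ 0.5372 -0.3136  0.0587] shift now-axes [0.2  0.01 1.42] target-axes [0.2  0.01 1.42] turn [0.   0.   0.03]
```

jog_arm(
  plan="0.1 0 0.4 0 0 0 1;0.1 0 0.4 0 0 0 1;0 0 0.3 0 0 0 1;0 0 0.15 0 0 0 1;0 0 0.08 0 0 0 1;0 0 0.04 0 0 0 1;0 0 0 0 0 0 1;0 0 0 0 0 0 1;0 0 0 0 0 0 1;0 0 0 0 0 0 1",
)

```text
time_s: 20.5
tcp_pos: [0.5363, -0.3138, 0.06]
ee_rot: [[-0.975, -0.075, 0.208], [-0.073, 0.997, 0.015], [-0.208, -0.0, -0.978]]
wrist_force: [0.2, 0.1, -1.1]
gripper_width: 0.227
gripper_force: 30.0
```

jog_arm(
  plan="0 0 0.04 0 0 0 1;0 0 0 0 0 0 1;0 0 0 0 0 0 1;0 0 0 0 0 0 1;0 0 0 0 0 0 1;0 0 0 0 0 0 1;0 0 0 0 0 0 1;0 0 0 0 0 0 1;0 0 0 0 0 0 1;0 0 0 0 0 0 1",
)

```text
time_s: 21.5
tcp_pos: [0.5365, -0.3137, 0.0588]
ee_rot: [[-0.975, -0.075, 0.207], [-0.073, 0.997, 0.016], [-0.208, -0.0, -0.978]]
wrist_force: [-0.1, -0.8, -1.2]
gripper_width: 0.223
gripper_force: 30.0
```

jog_arm(
  plan="0 0 0.04 0 0 0 1;0 0 0 0 0 0 1;0 0 0 0 0 0 0.4;0 0 0 0 0 0 0.2;0 0 0 0 0 0 -0.1;0 0 0 0 0 0 -0.1;0 0 0 0 0 0 -0.1;0 0 -0.5 0 0 0 -0.1;0 0 -1 0 0 0 -0.1;0 0 -1 0 0 0 -0.1",
)

```text
time_s: 22.5
tcp_pos: [0.5233, -0.3148, 0.12]
ee_rot: [[-0.976, -0.075, 0.207], [-0.074, 0.997, 0.016], [-0.207, -0.0, -0.978]]
wrist_force: [0.0, -0.3, -0.7]
gripper_width: 0.546
gripper_force: 0.0
```

jog_arm(
  plan="0 0 -1 0 0.75 0 -0.1;0 0 -1 0 0.75 0 -0.1;0 1 0 0 0 0 -0.1;0 1 0 0 0 0 -0.1;-0.25 1 0 0 0 0 -0.1;-0.25 1 0 0 0 0 -0.1;-0.25 1 0 0 0 0 -0.1;-0.25 1 0 0 0 0 -0.1;-0.25 1 0 0 0 0 -0.1;-0.25 1 0 0 0 0 -0.1",
)

```text
time_s: 23.5
tcp_pos: [0.5384, -0.1121, 0.1694]
ee_rot: [[-0.997, -0.075, 0.001], [-0.075, 0.997, -0.0], [-0.001, -0.0, -1.0]]
wrist_force: [0.5, 0.2, -0.8]
gripper_width: 0.555
gripper_force: 0.0
```

```bash
python3 - <<'E'
from meas import *
from go import *
need([.625,.038,.02],R(4.5))
a,_=r.capture('scene'); C=cal('scene')
cv2.imwrite('pics/s3.png',cv2.resize(a[130:330,100:380],None,fx=2,fy=2,interpolation=2)[...,::-1])
E
```

```text
t 23.5 tcp [ 0.5384 -0.1121  0.1694] w 0.555
to [0.625 0.038 0.02 ] shift now-axes [-3.9   5.73  5.98] target-axes [-3.93  5.72  5.98] turn [-0.    0.01 -0.02]
```

View pics/s3.png

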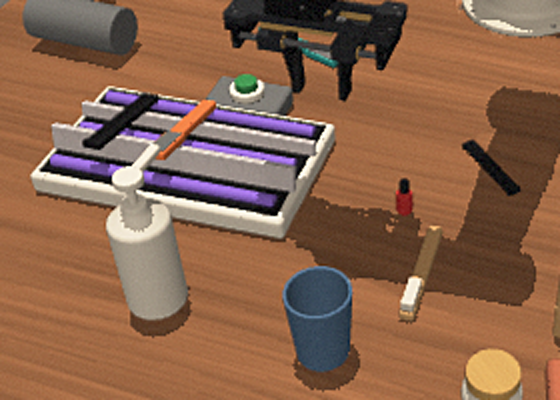

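The comb and file lie on the rack at (120,120) and (190,128). The brush is still at (420,275). Going to the brush.

jog_arm(
  plan="-0.65 0.95 0 0 0 0 -0.1;-0.65 0.95 0 0 0 0 -0.1;-0.65 0.95 0 0 0 0 -0.1;-0.65 0.95 0 0 0 0 -0.1;-0.65 0.95 1 0 0 0 -0.1;-0.65 0.95 1 0 0 0 -0.1;0 0 1 0 0 0 -0.1;0 0 1 0 0 0 -0.1;0 0 1 0 0 0 -0.1;0 0 0.8 0 0 0 -0.1",
)

```text
time_s: 24.55
tcp_pos: [0.6246, 0.0362, 0.0226]
ee_rot: [[-0.997, -0.075, -0.0], [-0.075, 0.997, -0.0], [0.0, -0.0, -1.0]]
wrist_force: [0.4, -0.3, 0.7]
gripper_width: 0.551
gripper_force: 0.0
```

```bash
python3 -c "
from wr import *
from go import need,R
im=line('brush',.014); need([.625,.038,.0025],R(4.5))"
```

```text
n 3771
off at tcp y 0.0048 slope deg -0.77 width [-0.0041  0.0126] x range 0.015 0.069 z 0.0141
t 24.6 tcp [0.6224 0.0357 0.0193] w 0.549
to [0.625  0.038  0.0025] shift now-axes [-0.12  0.08  0.67] target-axes [-0.11  0.08  0.67] turn [-0.   -0.05 -0.03]
```

jog_arm(
  plan="-0.12 0.19 0 0 0 -0.1 -0.1;0 0 0.4 0 0 0 -0.1;0 0 0.25 0 0 0 -0.1;0 0 0 0 0 0 -0.1;0 0 0 0 0 0 1;0 0 0 0 0 0 1;0 0 0 0 0 0 1;0 0 0 0 0 0 1;0 0 0 0 0 0 1;0 0 0 0 0 0 1",
)

```text
time_s: 25.6
tcp_pos: [0.6275, 0.0413, 0.0072]
ee_rot: [[-0.996, -0.089, 0.0], [-0.089, 0.996, 0.0], [-0.0, -0.0, -1.0]]
wrist_force: [0.5, 0.3, 1.1]
gripper_width: 0.198
gripper_force: 30.0
```

jog_arm(
  plan="0 0 -0.5 0 0 0 1;0 0 -1 0 0 0 1;0 0 -1 0 0 0 1;0 0 -1 0 0 0 1;0 0 -1 0 0 0 1;0 0 -1 0 0 0 1;0 0 -0.5 0 0 0 1;0 0 0 0 0 0 1;0 0 0 0 0 0 1;0 0 0 0 0 0 1",
)

```text
time_s: 26.6
tcp_pos: [0.6264, 0.0411, 0.1553]
ee_rot: [[-0.996, -0.089, -0.003], [-0.089, 0.996, -0.001], [0.003, -0.0, -1.0]]
wrist_force: [0.6, 0.4, -0.1]
gripper_width: 0.203
gripper_force: 30.0
```

```bash
python3 -c "
from go import *
need(rack(0,.085,.03),R(DY,12)); need(rack(0,.085,.003),R(DY,12))"
```

```text
t 26.6 tcp [0.6264 0.0411 0.1553] w 0.203
to [ 0.5257 -0.2292  0.0843] shift now-axes [  4.96 -10.41   2.86] target-axes [  5.28 -10.5    1.78] turn [ 0.01 -1.52  0.12]
t 26.6 tcp [0.6264 0.0411 0.1553] w 0.203
to [ 0.5313 -0.2288  0.0579] shift now-axes [  4.74 -10.42   3.91] target-axes [  5.28 -10.5    2.86] turn [ 0.01 -1.52  0.12]
```

jog_arm(
  plan="0.97 -0.5 0 0 0 0.12 1;0.97 -0.5 0 0 0 0 1;0.97 -0.5 0 0 0 0 1;0.97 -0.5 0 0 0 0 1;1 -0.5 0 0 0 0 1;0 -1 0 0 0 0 1;0 -1 0 0 0 0 1;0 -1 0 0 0 0 1;0 -1 0 0 0 0 1;0 -1 0 0 0 0 1",
)

```text
time_s: 27.6
tcp_pos: [0.5188, -0.1558, 0.1557]
ee_rot: [[-0.997, -0.072, -0.003], [-0.072, 0.997, 0.0], [0.003, 0.0, -1.0]]
wrist_force: [0.6, -0.5, -1.6]
gripper_width: 0.202
gripper_force: 30.0
```

jog_arm(
  plan="0 -1 0 0 0 0 1;0 -1 0 0 0 0 1;0 -1 0.5 0 0 0 1;0 0 0.5 0 -0.75 0 1;0 0 0.5 0 -0.75 0 1;0 0 0.5 0 0 0 1;0 0 0.4 0 0 0 1;0 0 0 0 0 0 1;0 0 0 0 0 0 1;0 0 0 0 0 0 1",
)

```text
time_s: 28.6
tcp_pos: [0.532, -0.2291, 0.098]
ee_rot: [[-0.975, -0.073, 0.208], [-0.072, 0.997, 0.015], [-0.209, -0.0, -0.978]]
wrist_force: [0.6, -0.1, -0.9]
gripper_width: 0.199
gripper_force: 30.0
```

```bash
python3 -c "
from go import *
need(rack(0,.085,.0072),R(DY,12))"
```

```text
t 28.6 tcp [ 0.532  -0.2291  0.098 ] w 0.199
to [ 0.5304 -0.2288  0.062 ] shift now-axes [0.36 0.02 1.39] target-axes [0.36 0.02 1.39] turn [-0.    0.    0.01]
```

jog_arm(
  plan="0.18 0 0.4 0 0 0 1;0.18 0 0.4 0 0 0 1;0 0 0.3 0 0 0 1;0 0 0.15 0 0 0 1;0 0 0.05 0 0 0 1;0 0 0.04 0 0 0 1;0 0 0 0 0 0 1;0 0 0 0 0 0 1;0 0 0 0 0 0 1;0 0 0 0 0 0 1",
)

```text
time_s: 29.6
tcp_pos: [0.5292, -0.2294, 0.0632]
ee_rot: [[-0.975, -0.072, 0.208], [-0.071, 0.997, 0.015], [-0.208, -0.0, -0.978]]
wrist_force: [-0.5, -0.5, 0.2]
gripper_width: 0.202
gripper_force: 30.0
```

jog_arm(
  plan="0 0 0.04 0 0 0 1;0 0 0 0 0 0 1;0 0 0 0 0 0 1;0 0 0 0 0 0 1;0 0 0 0 0 0 1;0 0 0 0 0 0 1;0 0 0 0 0 0 1;0 0 0 0 0 0 1;0 0 0 0 0 0 1;0 0 0 0 0 0 1",
)

```text
time_s: 30.6
tcp_pos: [0.5293, -0.2294, 0.0619]
ee_rot: [[-0.976, -0.072, 0.207], [-0.071, 0.997, 0.015], [-0.208, 0.0, -0.978]]
wrist_force: [0.1, -0.5, -0.1]
gripper_width: 0.205
gripper_force: 30.0
```

jog_arm(
  plan="0 0 0.04 0 0 0 1;0 0 0 0 0 0 1;0 0 0 0 0 0 0.4;0 0 0 0 0 0 0.2;0 0 0 0 0 0 -0.1;0 0 0 0 0 0 -0.1;0 0 0 0 0 0 -0.1;0 0 -0.5 0 0 0 -0.1;0 0 -1 0 0 0 -0.1;0 0 -1 0 0 0 -0.1",
)

```text
time_s: 31.6
tcp_pos: [0.5161, -0.2303, 0.1232]
ee_rot: [[-0.976, -0.072, 0.207], [-0.071, 0.997, 0.015], [-0.207, -0.0, -0.978]]
wrist_force: [0.4, 0.1, 0.1]
gripper_width: 0.547
gripper_force: 0.0
```

jog_arm(
  plan="0 0 -1 0 0.75 0 -0.1;0 0 -0.5 0 0.75 0 -0.1;1 -0.5 0 0 0 0 1;1 -0.5 0 0 0 0 1;1 -0.5 0 0 0 0 1;0 0 0 0 0 0 1;0 0 0 0 0 0 1;0 0 0 0 0 0 1;0 0 0 0 0 0 1;0 0 0 0 0 0 1",
)

```text
time_s: 32.6
tcp_pos: [0.4386, -0.2733, 0.159]
ee_rot: [[-0.997, -0.073, 0.0], [-0.073, 0.997, -0.0], [-0.0, -0.0, -1.0]]
wrist_force: [-0.3, 0.1, 0.1]
gripper_width: 0.012
gripper_force: 0.0
```

```bash
cat > btn.py <<'E'
from look import *
for n in('top','scene'):
    C=cal(n); d=np.load(n+'0d.npy'); im=cv2.imread(f'pics/{n}0.png')[...,::-1].copy(); P,uv=grid(d,C)
    h,s,v=[x.astype(int).ravel() for x in cv2.split(hsv(im))]
    near=(np.hypot(P[:,0]-.41,P[:,1]+.292)<.06)
    g=near&(h>50)&(h<75)&(s>100)&(v>60); w=near&(s<45)&(v>120)&(np.hypot(P[:,0]-.41,P[:,1]+.292)<.03)
    print(n,'green',P[g].mean(0).round(4),P[g].min(0).round(4),P[g].max(0).round(4),'white z',np.percentile(P[w][:,2],[5,50,95]).round(4))
E
python3 - <<'E'
from btn import *
from go import *
a,_=r.capture('scene')
cv2.imwrite('pics/s4.png',cv2.resize(a[130:260,100:300],None,fx=3,fy=3,interpolation=2)[...,::-1])
need([.410,-.2915,.065],R(DY)) 
E
```

```text
top green [ 0.4077 -0.2922  0.0533] [ 0.3944 -0.305   0.0497] [ 0.4212 -0.2798  0.0576] white z [0.0262 0.0389 0.0454]
scene green [ 0.4121 -0.2895  0.0546] [ 0.3927 -0.3074  0.0436] [ 0.4259 -0.2769  0.0612] white z [0.0306 0.0401 0.0471]
t 32.65 tcp [ 0.4385 -0.2733  0.1589] w 0.008
to [ 0.41   -0.2915  0.065 ] shift now-axes [ 1.19 -0.64  3.76] target-axes [ 1.19 -0.65  3.76] turn [ 0.   -0.    0.01]
```

View pics/s4.png

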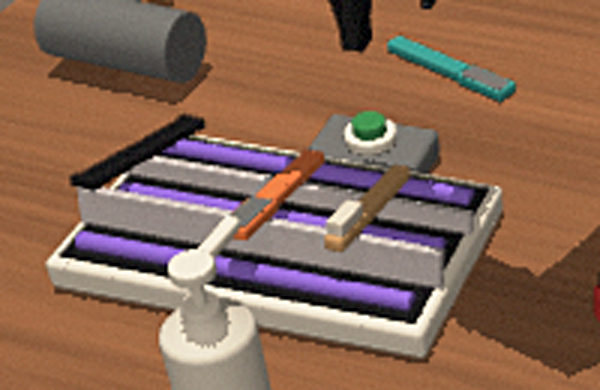

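The file and brush are on the rack at (280,195) and (370,205). The comb has been knocked toward the rib ends, around (140,150). I'll measure where it lies now.

```bash
python3 - <<'E'
from look import *
from go import *
M=R(DY,12); M=np.c_[-M[:,0],M[:,1],-M[:,2]]
for n in('scene','top'):
    C,im,d=pc(n); P,uv=grid(d,C); Q=(P-RACK)@M
    if n=='top': cv2.imwrite('pics/t5.png',im[...,::-1])
    v=hsv(im)[...,2].ravel()
    for nm,y0,y1 in(('comb',-.25,-.03),):
        m=(d.ravel()>0)&(Q[:,1]>y0)&(Q[:,1]<y1)&(np.abs(Q[:,0])<.14)&(Q[:,2]>.003)&(Q[:,2]<.03)&(v<75)
        q=Q[m]; print(n,m.sum())
        if m.sum()>10:
            (c,w,a)=cv2.minAreaRect(q[:,:2].astype(np.float32)); print(np.round(c,4),np.round(w,3),a,q.min(0).round(3),q.max(0).round(3),np.median(q[:,2]))
            lo=q[q[:,0]<-.04];hi=q[q[:,0]>.04]; print('ends',lo.mean(0).round(3),hi.mean(0).round(3))
E
```

```text
scene 292
[-0.0309 -0.1485] [0.029 0.151] 82.01055908203125 [-0.106 -0.17   0.003] [ 0.044 -0.125  0.014] 0.009540474497665255
ends [-0.074 -0.138  0.009] [ 0.042 -0.152  0.009]
top 10
```

The comb is still on the rib plane, at rack (-31,-148) mm and about -7° yaw, but marginal. I'll pick it up and re-lay it.

```bash
python3 - <<'E'
from go import *
Rz=cv2.Rodrigues(np.array([0,0,np.radians(7.)]))[0]
need(rack(-.012,-.148,.07),R(DY,12)@Rz)
need(rack(-.012,-.148,.0025),R(DY,12)@Rz)
E
```

```text
t 32.75 tcp [ 0.4383 -0.2734  0.1589] w 0.005
to [ 0.5224 -0.463   0.121 ] shift now-axes [-2.8  -7.81  1.51] target-axes [-3.37 -7.45  2.07] turn [-0.09 -1.5   0.88]
t 32.75 tcp [ 0.4383 -0.2734  0.1589] w 0.005
to [ 0.5364 -0.462   0.055 ] shift now-axes [-3.36 -7.81  4.16] target-axes [-3.37 -7.45  4.77] turn [-0.09 -1.5   0.88]
```

jog_arm(
  plan="-0.35 -0.98 0 0 0 0 -0.1;-0.35 -0.98 0 0 0 0 -0.1;-0.35 -0.98 0 0 0 0 -0.1;-0.35 -0.98 0 0 0 0 -0.1;-0.35 -0.98 0 0 0 0 -0.1;-0.35 -0.98 0.3 0 0 0 -0.1;-0.35 -0.98 0.3 0 0 0 -0.1;-0.35 -0.98 0.9 0 0 0 -0.1;0 0 0 0 -0.75 0 -0.1;0 0 0 0 -0.75 0 -0.1",
)

```text
time_s: 33.75
tcp_pos: [0.5222, -0.4639, 0.1173]
ee_rot: [[-0.976, -0.073, 0.206], [-0.07, 0.997, 0.018], [-0.207, 0.003, -0.978]]
wrist_force: [-0.0, 0.7, 0.7]
gripper_width: 0.547
gripper_force: 0.0
```

jog_arm(
  plan="0 0 0 0 0 0.88 -0.1;0 0 0.8 0 0 0 -0.1;0 0 0.8 0 0 0 -0.1;0 0 0.3 0 0 0 -0.1;0 0 0 0 0 0 -0.1;0 0 0 0 0 0 -0.1;0 0 0 0 0 0 -0.1;0 0 0 0 0 0 -0.1;0 0 0 0 0 0 -0.1;0 0 0 0 0 0 -0.1",
)

```text
time_s: 34.75
tcp_pos: [0.5319, -0.4634, 0.0755]
ee_rot: [[-0.977, 0.048, 0.208], [0.052, 0.999, 0.015], [-0.207, 0.025, -0.978]]
wrist_force: [-0.8, 0.4, 0.2]
gripper_width: 0.55
gripper_force: 0.0
```

```bash
cat > wl.py <<'E'
from look import *
from go import *
def wl(zlo,zhi,sel=lambda h,s,v:v<100):
    """fit line of a tool lying near TCP, in tool axes; zlo..zhi: depth along tool z from TCP"""
    C,im,d=pc('wrist'); s=r.sense(); P,uv=grid(d,C); L=(P-s['tcp_pos'])@s['ee_rot']
    H=[x.astype(int).ravel() for x in cv2.split(hsv(im))]
    m=(d.ravel()>0)&(np.abs(L[:,1])<.03)&(L[:,0]>.012)&(L[:,0]<.13)&(L[:,2]>zlo)&(L[:,2]<zhi)&sel(*H)
    n,l,st,ce=cv2.connectedComponentsWithStats(m.reshape(400,640).astype(np.uint8)); m=l.ravel()==1+np.argmax(st[1:,4])
    q=L[m]; f=np.polyfit(q[:,0],q[:,1],1)
    print('n',m.sum(),'y at tcp %.4f'%f[1],'deg %.2f'%np.degrees(np.arctan(f[0])),'x',np.percentile(q[:,0],[1,99]).round(3),'y',np.percentile(q[:,1],[2,98]).round(4),'z med',np.median(q[:,2]).round(4)); return im
E
python3 - <<'E'
from wl import *
Rz=cv2.Rodrigues(np.array([0,0,np.radians(7.)]))[0]
need(rack(-.012,-.148,.0025),R(DY,12)@Rz)
im=wl(.0,.03); cv2.imwrite('pics/w5.png',im[...,::-1])
E
```

```text
t 34.75 tcp [ 0.5319 -0.4634  0.0755] w 0.55
to [ 0.5364 -0.462   0.055 ] shift now-axes [-0.    0.04  0.84] target-axes [-0.    0.04  0.84] turn [-0.  0.  0.]
n 7171 y at tcp -0.0025 deg 3.96 x [0.013 0.096] y [-0.0147  0.0264] z med 0.0152
```

View pics/w5.png

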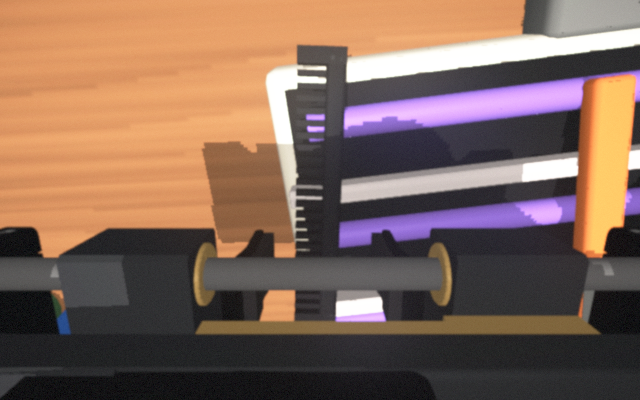

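The comb is at (322,180), aligned and centred between the fingers. Gripping it.

jog_arm(
  plan="0 0 0.4 0 0 0 -0.1;0 0 0.3 0 0 0 -0.1;0 0 0.12 0 0 0 -0.1;0 0 0 0 0 0 -0.1;0 0 0 0 0 0 1;0 0 0 0 0 0 1;0 0 0 0 0 0 1;0 0 0 0 0 0 1;0 0 0 0 0 0 1;0 0 0 0 0 0 1",
)

```text
time_s: 35.8
tcp_pos: [0.5362, -0.4631, 0.0553]
ee_rot: [[-0.977, 0.048, 0.208], [0.052, 0.999, 0.015], [-0.207, 0.025, -0.978]]
wrist_force: [0.6, -0.0, 1.1]
gripper_width: 0.268
gripper_force: 29.6
```

jog_arm(
  plan="0 0 -0.5 0 0 0 1;0 0 -0.8 0 0 0 1;0 0 -0.3 0 0 0 1;0 0 0 0 0 -0.88 1;0 0 0 0 0 0 1;0 0 0 0 0 0 1;0 0 0 0 0 0 1;0 0 0 0 0 0 1;0 0 0 0 0 0 1;0 0 0 0 0 0 1",
)

```text
time_s: 36.8
tcp_pos: [0.5278, -0.4636, 0.0939]
ee_rot: [[-0.976, -0.072, 0.207], [-0.07, 0.997, 0.015], [-0.208, 0.0, -0.978]]
wrist_force: [-0.4, 0.7, -0.8]
gripper_width: 0.265
gripper_force: 29.6
```

```bash
python3 - <<'E'
from go import *
need(rack(.015,-.085,.0025),R(DY,12))
E
```

```text
t 36.8 tcp [ 0.5278 -0.4636  0.0939] w 0.265
to [ 0.5582 -0.3973  0.0606] shift now-axes [-1.1   2.56  1.6 ] target-axes [-1.09  2.56  1.6 ] turn [ 0. -0.  0.]
```

jog_arm(
  plan="-0.36 0.85 0 0 0 0 1;-0.36 0.85 0 0 0 0 1;-0.38 0.86 0 0 0 0 1;0 0 0.5 0 0 0 1;0 0 0.5 0 0 0 1;0 0 0.3 0 0 0 1;0 0 0.2 0 0 0 1;0 0 0.08 0 0 0 1;0 0 0.04 0 0 0 1;0 0 0 0 0 0 1",
)

```text
time_s: 37.8
tcp_pos: [0.5576, -0.3979, 0.0608]
ee_rot: [[-0.976, -0.072, 0.207], [-0.07, 0.997, 0.015], [-0.207, 0.0, -0.978]]
wrist_force: [-2.7, 0.3, 3.7]
gripper_width: 0.271
gripper_force: 29.6
```

jog_arm(
  plan="0 0 0 0 0 0 1;0 0 0 0 0 0 1;0 0 0 0 0 0 0.4;0 0 0 0 0 0 0.2;0 0 0 0 0 0 -0.1;0 0 0 0 0 0 -0.1;0 0 0 0 0 0 -0.1;0 0 -0.5 0 0 0 -0.1;0 0 -1 0 0 0 -0.1;0 0 -1 0 0 0 -0.1",
)

```text
time_s: 38.8
tcp_pos: [0.5452, -0.3982, 0.1224]
ee_rot: [[-0.976, -0.073, 0.207], [-0.071, 0.997, 0.015], [-0.207, -0.0, -0.978]]
wrist_force: [1.0, 0.6, 0.1]
gripper_width: 0.547
gripper_force: 0.0
```

jog_arm(
  plan="0 0 -1 0 0.75 0 -0.1;0 0 -0.3 0 0.75 0 -0.1;1 0.6 0 0 0 0 1;1 0.6 0 0 0 0 1;1 0.6 0 0 0 0 1;1 0.6 0 0 0 0 1;0 0 0 0 0 0 1;0 0 0 0 0 0 1;0 0 0 0 0 0 1;0 0 0 0 0 0 1",
)

```text
time_s: 39.8
tcp_pos: [0.4363, -0.3464, 0.1534]
ee_rot: [[-0.997, -0.072, 0.001], [-0.072, 0.997, -0.0], [-0.001, -0.0, -1.0]]
wrist_force: [0.7, 1.6, -0.3]
gripper_width: 0.014
gripper_force: 0.0
```

```bash
cat > rackchk.py <<'E'
from look import *
from go import *
def chk():
    M=R(DY,12); M=np.c_[-M[:,0],M[:,1],-M[:,2]]
    C,im,d=pc('scene'); P,uv=grid(d,C); Q=(P-RACK)@M
    for nm,y in(('comb',-.085),('file',0),('brush',.085)):
        m=(d.ravel()>0)&(np.abs(Q[:,1]-y)<.042)&(np.abs(Q[:,0])<.12)&(Q[:,2]>.0045)&(Q[:,2]<.03)
        q=Q[m]; lo=q[q[:,0]<-.03]; hi=q[(q[:,0]>.03)]
        print(nm,m.sum(),'x',np.percentile(q[:,0],[1,99]).round(3),'y',np.percentile(q[:,1],[5,50,95]).round(3),'z',np.percentile(q[:,2],[50,90]).round(4))
    return im
E
python3 - <<'E'
from rackchk import *
im=chk(); cv2.imwrite('pics/s6.png',cv2.resize(im[110:260,80:320],None,fx=2.5,fy=2.5,interpolation=2)[...,::-1])
need([.410,-.2915,.06],R(DY))
E
```

```text
comb 331 x [-0.082  0.069] y [-0.098 -0.083 -0.072] z [0.0097 0.0121]
file 394 x [-0.119  0.077] y [-0.008  0.008  0.037] z [0.0137 0.0167]
brush 347 x [-0.118  0.071] y [0.05  0.089 0.094] z [0.0152 0.0264]
t 39.85 tcp [ 0.4361 -0.3463  0.1532] w 0.008
to [ 0.41   -0.2915  0.06  ] shift now-axes [0.88 2.26 3.73] target-axes [0.89 2.26 3.73] turn [-0.    0.    0.01]
```

View pics/s6.png

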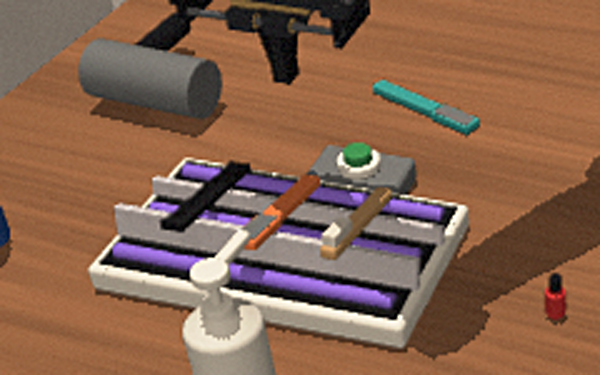

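All three lie across both ribs: comb (205,195), file (285,210), brush (355,220). Pressing the button next.

jog_arm(
  plan="0.3 0.75 0 0 0 0 1;0.3 0.75 0 0 0 0 1;0.28 0.76 0.6 0 0 0 1;0 0 1 0 0 0 1;0 0 1 0 0 0 1;0 0 0.6 0 0 0 1;0 0 0.3 0 0 0 1;0 0 0.1 0 0 0 1;0 0 0 0 0 0 1;0 0 0 0 0 0 1",
)

```text
time_s: 40.85
tcp_pos: [0.4101, -0.2915, 0.064]
ee_rot: [[-0.997, -0.072, 0.002], [-0.072, 0.997, -0.001], [-0.001, -0.001, -1.0]]
wrist_force: [-0.8, 0.2, 0.0]
gripper_width: 0.005
gripper_force: 0.0
```

jog_arm(
  plan="0 0 0.2 0 0 0 1;0 0 0.2 0 0 0 1;0 0 0.1 0 0 0 1;0 0 0.05 0 0 0 1;0 0 0 0 0 0 1;0 0 0 0 0 0 1;0 0 0 0 0 0 1;0 0 0 0 0 0 1;0 0 0 0 0 0 1;0 0 0 0 0 0 1",
)

```text
time_s: 41.85
tcp_pos: [0.4098, -0.2914, 0.0497]
ee_rot: [[-0.997, -0.072, 0.001], [-0.072, 0.997, -0.0], [-0.001, -0.0, -1.0]]
wrist_force: [1.7, -0.3, 4.4]
gripper_width: 0.009
gripper_force: 1.7
```

jog_arm(
  plan="0 0 0.1 0 0 0 1;0 0 0.06 0 0 0 1;0 0 0.06 0 0 0 1;0 0 0 0 0 0 1;0 0 0 0 0 0 1;0 0 0 0 0 0 1;0 0 0 0 0 0 1;0 0 0 0 0 0 1;0 0 0 0 0 0 1;0 0 0 0 0 0 1",
)

```text
time_s: 42.85
tcp_pos: [0.4099, -0.2914, 0.0461]
ee_rot: [[-0.997, -0.073, 0.001], [-0.073, 0.997, -0.001], [-0.001, -0.001, -1.0]]
wrist_force: [-2.4, 4.8, 19.4]
gripper_width: 0.01
gripper_force: 9.5
```

jog_arm(
  plan="0 0 -0.2 0 0 0 1;0 0 -0.4 0 0 0 1;0 0 -1 0 0 0 1;0 0 -1 0 0 0 1;0 0 -1 0 0 0 1;0 0 -0.6 0 0 0 0.5;0 0 0 0 0 0 0.2;0 0 0 0 0 0 -0.1;0 0 0 0 0 0 -0.1;0 0 0 0 0 0 -0.1",
)

```text
time_s: 43.85
tcp_pos: [0.4085, -0.2909, 0.1476]
ee_rot: [[-0.997, -0.072, -0.003], [-0.072, 0.997, 0.001], [0.003, 0.001, -1.0]]
wrist_force: [-0.1, -0.5, -0.2]
gripper_width: 0.374
gripper_force: 0.0
```

```bash
python3 - <<'E'
from rackchk import *
im=chk()
a=cv2.imread('pics/scene0.png'); 
print('dock px mean before/after',a[180:235,130:260].mean((0,1)).round(1),im[180:235,130:260,::-1].mean((0,1)).round(1))
need(rack(-.003,.087,.06),R(DY,12)); need(rack(-.003,.087,.005),R(DY,12))
E
```

```text
comb 327 x [-0.081  0.069] y [-0.099 -0.083 -0.072] z [0.0096 0.0119]
file 401 x [-0.119  0.079] y [-0.008  0.009  0.037] z [0.0133 0.0168]
brush 349 x [-0.119  0.071] y [0.051 0.089 0.094] z [0.015  0.0264]
dock px mean before/after [126.2 114.7 132. ] [112.5 107.8 126.6]
t 43.9 tcp [ 0.4087 -0.2909  0.1479] w 0.419
to [ 0.5164 -0.2278  0.1131] shift now-axes [-4.48  2.21  1.38] target-axes [-4.09  2.21  2.29] turn [ 0.01 -1.52  0.  ]
t 43.9 tcp [ 0.4087 -0.2909  0.1479] w 0.419
to [ 0.5278 -0.227   0.0593] shift now-axes [-4.95  2.2   3.53] target-axes [-4.09  2.21  4.49] turn [ 0.01 -1.52  0.  ]
```

jog_arm(
  plan="-0.9 0.44 0 0 0 0 -0.1;-0.9 0.44 0 0 0 0 -0.1;-0.9 0.44 0 0 0 0 -0.1;-0.9 0.44 0.3 0 0 0 -0.1;-0.9 0.44 0.5 0 0 0 -0.1;0 0 0.6 0 -0.76 0 -0.1;0 0 0 0 -0.76 0 -0.1;0 0 0.6 0 0 0 -0.1;0 0 0.6 0 0 0 -0.1;0 0 0 0 0 0 -0.1",
)

```text
time_s: 44.9
tcp_pos: [0.5223, -0.2274, 0.0822]
ee_rot: [[-0.976, -0.072, 0.205], [-0.07, 0.997, 0.016], [-0.206, 0.002, -0.979]]
wrist_force: [-0.9, 0.2, -0.2]
gripper_width: 0.552
gripper_force: 0.0
```

```bash
python3 - <<'E'
from wl import *
need(rack(-.003,.087,.005),R(DY,12)); wl(.0,.03,lambda h,s,v:(h>8)&(h<26)&(s>60))
E
```

```text
t 44.9 tcp [ 0.5223 -0.2274  0.0822] w 0.552
to [ 0.5278 -0.227   0.0593] shift now-axes [-0.03 -0.    0.94] target-axes [-0.03 -0.    0.94] turn [ 0.01 -0.02  0.  ]
n 3967 y at tcp -0.0020 deg 0.03 x [0.013 0.072] y [-0.0104  0.0065] z med 0.0158
```

jog_arm(
  plan="0 -0.08 0.4 0 0 0 -0.1;0 0 0.4 0 0 0 -0.1;0 0 0.14 0 0 0 -0.1;0 0 0 0 0 0 -0.1;0 0 0 0 0 0 1;0 0 0 0 0 0 1;0 0 0 0 0 0 1;0 0 0 0 0 0 1;0 0 0 0 0 0 1;0 0 0 0 0 0 1",
)

```text
time_s: 45.95
tcp_pos: [0.5291, -0.2294, 0.062]
ee_rot: [[-0.975, -0.072, 0.21], [-0.071, 0.997, 0.015], [-0.211, -0.0, -0.977]]
wrist_force: [-0.3, 0.6, 2.2]
gripper_width: 0.201
gripper_force: 30.0
```

jog_arm(
  plan="0 0 -0.5 0 0 0 1;0 0 -1 0 0 0 1;0 0 -1 0 0 0 1;0 0 -1 0 0.76 0 1;0 0 -1 0 0.76 0 1;0 0 -1 0 0 0.62 1;-0.1 1 -0.8 0 0 0 1;-0.1 1 0 0 0 0 1;-0.1 1 0 0 0 0 1;-0.1 1 0 0 0 0 1",
)

```text
time_s: 46.95
tcp_pos: [0.519, -0.1302, 0.2181]
ee_rot: [[-1.0, 0.015, 0.001], [0.015, 1.0, 0.0], [-0.001, 0.0, -1.0]]
wrist_force: [-0.1, -0.1, -0.4]
gripper_width: 0.202
gripper_force: 30.0
```

jog_arm(
  plan="-0.1 1 0 0 0 0 1;-0.1 1 0 0 0 0 1;-0.1 1 0 0 0 0 1;-0.1 1 0 0 0 0 1;-0.1 1 0 0 0 0 1;-0.1 1 0 0 0 0 1;-0.1 1 0 0 0 0 1;-0.1 1 0 0 0 0 1;-0.1 1 0 0 0 0 1;-0.1 1 0 0 0 0 1",
)

```text
time_s: 47.95
tcp_pos: [0.5476, 0.1194, 0.2179]
ee_rot: [[-1.0, 0.014, 0.0], [0.014, 1.0, 0.0], [-0.0, 0.0, -1.0]]
wrist_force: [0.6, 0.6, -0.4]
gripper_width: 0.201
gripper_force: 30.0
```

```bash
python3 - <<'E'
from go import *
need(TIER+[0,.060,.0065],R(-.9))
E
```

```text
t 47.95 tcp [0.5476 0.1194 0.2179] w 0.201
to [0.559  0.3747 0.1465] shift now-axes [-0.31 10.22  2.86] target-axes [-0.29 10.22  2.86] turn [0.   0.   0.01]
```

jog_arm(
  plan="0 1 0 0 0 0 1;0 1 0 0 0 0 1;0 1 0 0 0 0 1;0 1 0 0 0 0 1;0 1 0 0 0 0 1;0 1 0 0 0 0 1;0 1 0 0 0 0 1;-0.1 1 0 0 0 0 1;-0.1 1 0 0 0 0 1;-0.1 1 0 0 0 0 1",
)

```text
time_s: 48.95
tcp_pos: [0.5587, 0.3691, 0.2179]
ee_rot: [[-1.0, 0.014, 0.0], [0.014, 1.0, 0.0], [-0.0, 0.0, -1.0]]
wrist_force: [-0.2, 0.2, -0.4]
gripper_width: 0.205
gripper_force: 30.0
```

jog_arm(
  plan="0 0.22 0.8 0 0 0 1;0 0 0.8 0 0 0 1;0 0 0.5 0 0 0 1;0 0 0.3 0 0 0 1;0 0 0.2 0 0 0 1;0 0 0.08 0 0 0 1;0 0 0 0 0 0 1;0 0 0 0 0 0 1;0 0 0 0 0 0 1;0 0 0 0 0 0 1",
)

```text
time_s: 49.95
tcp_pos: [0.5592, 0.374, 0.1506]
ee_rot: [[-1.0, 0.014, 0.001], [0.014, 1.0, 0.001], [-0.001, 0.001, -1.0]]
wrist_force: [-1.0, 0.6, -0.9]
gripper_width: 0.202
gripper_force: 30.0
```

```bash
python3 - <<'E'
from wl import *
need(TIER+[0,.060,.0078],R(-.9))
im,d=r.capture('wrist'); cv2.imwrite('pics/w7.png',im[...,::-1])
C=cal('wrist'); P,uv=grid(d,C); m=(d.ravel()>0)&(P[:,0]>.46)&(P[:,0]<.55)&(np.abs(P[:,1]-.30)<.03)&(P[:,2]>.12)&(P[:,2]<.16); print('board z',np.median(P[m][:,2]),m.sum())
E
```

```text
t 49.95 tcp [0.5592 0.374  0.1506] w 0.202
to [0.559  0.3747 0.1478] shift now-axes [0.01 0.03 0.11] target-axes [0.01 0.03 0.11] turn [0.   0.   0.01]
board z 0.14035385291932145 22887
```

View pics/w7.png

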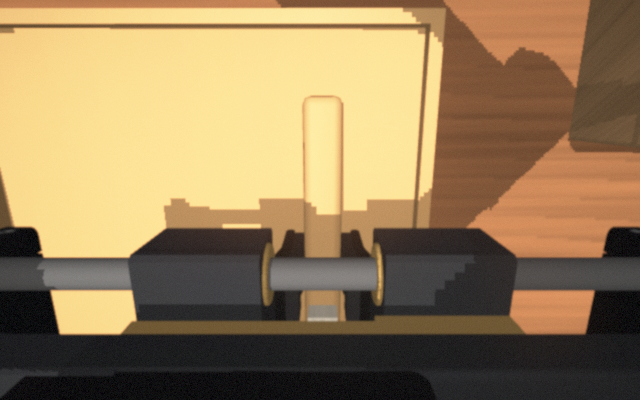

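The wrist view shows the brush at (322,160), parallel to the rim at (425,120) and inside it. Releasing it, then back for the file.

jog_arm(
  plan="0 0 0.08 0 0 0 1;0 0 0.04 0 0 0 1;0 0 0 0 0 0 1;0 0 0 0 0 0 0.4;0 0 0 0 0 0 0.2;0 0 0 0 0 0 0.2;0 0 0 0 0 0 0.2;0 0 -0.5 0 0 0 0.2;0 0 -1 0 0 0 0.2;0 0 -1 0 0 0 0.2",
)

```text
time_s: 51.0
tcp_pos: [0.5591, 0.3738, 0.2108]
ee_rot: [[-1.0, 0.014, 0.0], [0.014, 1.0, -0.001], [-0.0, -0.001, -1.0]]
wrist_force: [0.1, -0.2, 0.0]
gripper_width: 0.4
gripper_force: 0.0
```

jog_arm(
  plan="0 -1 -0.2 0 0 0 -0.1;0.1 -1 0 0 0 0 -0.1;0.1 -1 0 0 0 0 -0.1;0.1 -1 0 0 0 0 -0.1;0.1 -1 0 0 0 0 -0.1;0.1 -1 0 0 0 0 -0.1;0.1 -1 0 0 0 0 -0.1;0.1 -1 0 0 0 0 -0.1;0.1 -1 0 0 0 0 -0.1;0.1 -1 0 0 0 0 -0.1",
)

```text
time_s: 52.0
tcp_pos: [0.5331, 0.1233, 0.2158]
ee_rot: [[-1.0, 0.014, 0.002], [0.014, 1.0, 0.001], [-0.002, 0.001, -1.0]]
wrist_force: [0.5, 0.7, -0.3]
gripper_width: 0.554
gripper_force: 0.0
```

jog_arm(
  plan="0 -1 0 0 0 0 -0.1;0.1 -1 0 0 0 0 -0.1;0.1 -1 0 0 0 0 -0.1;0.1 -1 0 0 0 0 -0.1;0.1 -1 0 0 0 0 -0.1;0.1 -1 0 0 0 0 -0.1;0.1 -1 0 0 0 0 -0.1;0.1 -1 0 0 0 0 -0.1;0.1 -1 0 0 0 0 -0.1;0.1 -1 0 0 0 0 -0.1",
)

```text
time_s: 53.0
tcp_pos: [0.5071, -0.1265, 0.2158]
ee_rot: [[-1.0, 0.014, 0.002], [0.014, 1.0, -0.0], [-0.002, -0.0, -1.0]]
wrist_force: [0.6, 0.0, 0.2]
gripper_width: 0.545
gripper_force: 0.0
```

```bash
cat > tierchk.py <<'E'
from look import *
from go import *
def tchk():
    for n in('top','scene'):
        C,im,d=pc(n); P,uv=grid(d,C); Q=P-TIER
        m=(d.ravel()>0)&(np.abs(Q[:,0])<.099)&(np.abs(Q[:,1])<.099)&(Q[:,2]>.0065)&(Q[:,2]<.05)
        for st,ce,l in blobs(m.reshape(400,640),15):
            q=Q[l.ravel()]; (c,w,a)=cv2.minAreaRect(q[:,:2].astype(np.float32))
            print(n,st[4],np.round(c,3),np.round(w,3),round(a,1),'z',np.percentile(q[:,2],[5,50,95]).round(4))
E
python3 - <<'E'
from rackchk import *
from tierchk import *
chk(); tchk()
need(rack(-.003,.004,.03),R(DY,12))
E
```

```text
comb 329 x [-0.081  0.068] y [-0.099 -0.083 -0.072] z [0.0095 0.0118]
file 393 x [-0.119  0.078] y [-0.007  0.009  0.037] z [0.0136 0.0164]
brush 40 x [-0.12  -0.027] y [0.044 0.053 0.115] z [0.0063 0.0134]
top 352 [-0.001  0.056] [0.019 0.144] 88.7 z [0.0085 0.0136 0.0257]
scene 434 [-0.     0.059] [0.018 0.146] 89.2 z [0.0109 0.0162 0.028 ]
t 53.15 tcp [ 0.507  -0.1264  0.2155] w 0.551
to [ 0.5286 -0.3102  0.0837] shift now-axes [-0.98 -7.33  5.27] target-axes [ 0.77 -7.39  5.23] turn [-0.07 -1.49 -0.63]
```

jog_arm(
  plan="-0.12 -0.92 0 0 0 0 -0.1;-0.12 -0.92 0 0 0 0 -0.1;-0.12 -0.92 0 0 0 0 -0.1;-0.12 -0.92 0 0 0 0 -0.1;-0.12 -0.92 0.5 0 0 0 -0.1;-0.12 -0.92 0.9 0 0 0 -0.1;-0.12 -0.92 0.9 0 0 0 -0.1;-0.12 -0.92 0.9 0 0 0 -0.1;0 0 0.9 0 0 -0.63 -0.1;0 0 0.9 0 -0.75 0 -0.1",
)

```text
time_s: 54.15
tcp_pos: [0.5314, -0.3097, 0.0886]
ee_rot: [[-0.991, -0.077, 0.108], [-0.077, 0.997, 0.007], [-0.108, -0.002, -0.994]]
wrist_force: [0.4, 0.4, -0.4]
gripper_width: 0.549
gripper_force: 0.0
```

jog_arm(
  plan="0 0 0 0 -0.75 0 -0.1;0 0 0.2 0 0 0 -0.1;0 0 0 0 0 0 -0.1;0 0 0 0 0 0 -0.1;0 0 0 0 0 0 -0.1;0 0 0 0 0 0 -0.1;0 0 0 0 0 0 -0.1;0 0 0 0 0 0 -0.1;0 0 0 0 0 0 -0.1;0 0 0 0 0 0 -0.1",
)

```text
time_s: 55.15
tcp_pos: [0.5294, -0.3097, 0.0847]
ee_rot: [[-0.975, -0.074, 0.207], [-0.072, 0.997, 0.015], [-0.208, -0.0, -0.978]]
wrist_force: [0.4, -0.4, -0.3]
gripper_width: 0.546
gripper_force: 0.0
```

```bash
python3 - <<'E'
from wl import *
need(rack(-.003,.002,.004),R(DY,12)); wl(.0,.035,lambda h,s,v:(h>4)&(h<26)&(s>110))
E
```

```text
t 55.15 tcp [ 0.5294 -0.3097  0.0847] w 0.546
to [ 0.5341 -0.3118  0.0583] shift now-axes [ 0.04 -0.1   1.07] target-axes [ 0.04 -0.1   1.07] turn [ 0.   -0.    0.02]
n 4534 y at tcp -0.0043 deg -0.14 x [0.013 0.075] y [-0.0137  0.0048] z med 0.0188
```

jog_arm(
  plan="-0.1 -0.17 0.4 0 0 0 -0.1;0 0 0.4 0 0 0 -0.1;0 0 0.27 0 0 0 -0.1;0 0 0 0 0 0 -0.1;0 0 0 0 0 0 1;0 0 0 0 0 0 1;0 0 0 0 0 0 1;0 0 0 0 0 0 1;0 0 0 0 0 0 1;0 0 0 0 0 0 1",
)

```text
time_s: 56.2
tcp_pos: [0.5378, -0.3133, 0.0595]
ee_rot: [[-0.975, -0.074, 0.208], [-0.072, 0.997, 0.015], [-0.208, -0.0, -0.978]]
wrist_force: [-0.7, 0.7, 1.8]
gripper_width: 0.227
gripper_force: 30.0
```

jog_arm(
  plan="0 0 -0.5 0 0 0 1;0 0 -1 0 0 0 1;0 0 -1 0 0 0 1;0 0 -1 0 0.76 0 1;0 0 -1 0 0.76 0 1;0 0 -1 0 0 0.62 1;-0.1 1 -0.8 0 0 0 1;-0.1 1 0 0 0 0 1;-0.1 1 0 0 0 0 1;-0.1 1 0 0 0 0 1",
)

```text
time_s: 57.2
tcp_pos: [0.5281, -0.2141, 0.2155]
ee_rot: [[-1.0, 0.013, -0.002], [0.013, 1.0, -0.0], [0.002, -0.0, -1.0]]
wrist_force: [1.1, 0.2, -0.2]
gripper_width: 0.222
gripper_force: 30.0
```

jog_arm(
  plan="-0.1 1 0 0 0 0 1;-0.1 1 0 0 0 0 1;-0.1 1 0 0 0 0 1;-0.1 1 0 0 0 0 1;-0.1 1 0 0 0 0 1;-0.1 1 0 0 0 0 1;-0.1 1 0 0 0 0 1;-0.1 1 0 0 0 0 1;-0.1 1 0 0 0 0 1;-0.1 1 0 0 0 0 1",
)

```text
time_s: 58.2
tcp_pos: [0.5563, 0.0356, 0.2152]
ee_rot: [[-1.0, 0.013, -0.002], [0.013, 1.0, -0.0], [0.002, -0.0, -1.0]]
wrist_force: [-1.0, -0.1, -1.1]
gripper_width: 0.225
gripper_force: 30.0
```

```bash
python3 - <<'E'
from go import *
need(TIER+[0,-.003,.005],R(-.9))
E
```

```text
t 58.2 tcp [0.5563 0.0356 0.2152] w 0.225
to [0.559  0.3117 0.145 ] shift now-axes [ 0.03 11.05  2.81] target-axes [ 0.07 11.05  2.81] turn [-0.   -0.01  0.02]
```

jog_arm(
  plan="0 1 0 0 0 0 1;0 1 0 0 0 0 1;0 1 0 0 0 0 1;0 1 0 0 0 0 1;0 1 0 0 0 0 1;0 1 0 0 0 0 1;0 1 0 0 0 0 1;0 1 0 0 0 0 1;0 1 0 0 0 0 1;0 1 0 0 0 0 1",
)

```text
time_s: 59.2
tcp_pos: [0.5595, 0.2854, 0.2151]
ee_rot: [[-1.0, 0.013, -0.002], [0.013, 1.0, 0.0], [0.002, 0.0, -1.0]]
wrist_force: [0.1, 0.2, -0.2]
gripper_width: 0.223
gripper_force: 30.0
```

jog_arm(
  plan="0 0.8 0 0 0 0 1;0 0.25 0.8 0 0 0 1;0 0 0.8 0 0 0 1;0 0 0.5 0 0 0 1;0 0 0.3 0 0 0 1;0 0 0.2 0 0 0 1;0 0 0.1 0 0 0 1;0 0 0 0 0 0 1;0 0 0 0 0 0 1;0 0 0 0 0 0 1",
)

```text
time_s: 60.2
tcp_pos: [0.5602, 0.3111, 0.1475]
ee_rot: [[-1.0, 0.013, -0.002], [0.013, 1.0, 0.001], [0.002, 0.001, -1.0]]
wrist_force: [-0.0, 0.4, -0.8]
gripper_width: 0.22
gripper_force: 30.0
```

jog_arm(
  plan="0 0 0.05 0 0 0 1;0 0 0 0 0 0 1;0 0 0 0 0 0 1;0 0 0 0 0 0 1;0 0 0 0 0 0 1;0 0 0 0 0 0 1;0 0 0 0 0 0 1;0 0 0 0 0 0 1;0 0 0 0 0 0 1;0 0 0 0 0 0 1",
)

```text
time_s: 61.2
tcp_pos: [0.5599, 0.3109, 0.1455]
ee_rot: [[-1.0, 0.013, -0.003], [0.013, 1.0, -0.0], [0.003, -0.0, -1.0]]
wrist_force: [-0.4, 0.1, -1.0]
gripper_width: 0.223
gripper_force: 30.0
```

jog_arm(
  plan="0 0 0.04 0 0 0 1;0 0 0 0 0 0 1;0 0 0 0 0 0 0.4;0 0 0 0 0 0 0.3;0 0 0 0 0 0 0.2;0 0 0 0 0 0 0.2;0 0 0 0 0 0 0.2;0 0 -0.5 0 0 0 0.2;0 0 -1 0 0 0 0.2;0 0 -1 0 0 0 0.2",
)

```text
time_s: 62.2
tcp_pos: [0.5601, 0.3109, 0.2084]
ee_rot: [[-1.0, 0.013, -0.003], [0.013, 1.0, -0.001], [0.003, -0.001, -1.0]]
wrist_force: [0.8, 0.6, 0.9]
gripper_width: 0.4
gripper_force: 0.0
```

jog_arm(
  plan="0 -1 -0.2 0 0 0 -0.1;0.1 -1 0 0 0 0 -0.1;0.1 -1 0 0 0 0 -0.1;0.1 -1 0 0 0 0 -0.1;0.1 -1 0 0 0 0 -0.1;0.1 -1 0 0 0 0 -0.1;0.1 -1 0 0 0 0 -0.1;0.1 -1 0 0 0 0 -0.1;0.1 -1 0 0 0 0 -0.1;0.1 -1 0 0 0 0 -0.1",
)

```text
time_s: 63.2
tcp_pos: [0.5336, 0.0594, 0.2125]
ee_rot: [[-1.0, 0.013, -0.003], [0.013, 1.0, -0.0], [0.003, -0.0, -1.0]]
wrist_force: [0.7, -0.5, -0.4]
gripper_width: 0.55
gripper_force: 0.0
```

jog_arm(
  plan="0 -1 0 0 0 0 -0.1;0 -1 0 0 0 0 -0.1;0 -1 0 0 0 0 -0.1;0 -1 0 0 0 0 -0.1;0 -1 0 0 0 0 -0.1;0 -1 0 0 0 0 -0.1;0 -1 0 0 0 0 -0.1;0 -1 0 0 0 0 -0.1;0 -1 0 0 0 0 -0.1;0 -1 0 0 0 0 -0.1",
)

```text
time_s: 64.2
tcp_pos: [0.5303, -0.1903, 0.2126]
ee_rot: [[-1.0, 0.013, -0.003], [0.013, 1.0, -0.0], [0.003, -0.0, -1.0]]
wrist_force: [0.4, -0.1, 0.3]
gripper_width: 0.549
gripper_force: 0.0
```

```bash
python3 - <<'E'
from rackchk import *
from tierchk import *
chk(); tchk()
need(rack(0,-.085,.03),R(DY,12))
E
```

```text
comb 328 x [-0.081  0.069] y [-0.099 -0.082 -0.072] z [0.0095 0.012 ]
file 104 x [-0.12  -0.025] y [0.007 0.029 0.041] z [0.0135 0.0265]
brush 35 x [-0.12   0.046] y [0.044 0.051 0.106] z [0.0067 0.0137]
top 441 [ 0.    -0.007] [0.027 0.156] 89.5 z [0.0077 0.0114 0.0148]
top 359 [-0.001  0.056] [0.019 0.144] 88.7 z [0.0091 0.0135 0.0254]
scene 549 [ 0.001 -0.003] [0.026 0.159] 89.0 z [0.011  0.014  0.0162]
scene 440 [-0.002  0.059] [0.018 0.15 ] 89.3 z [0.0104 0.0162 0.0278]
t 64.35 tcp [ 0.5302 -0.1902  0.2122] w 0.548
to [ 0.5379 -0.3987  0.0843] shift now-axes [-0.45 -8.33  5.11] target-axes [ 1.35 -8.34  4.94] turn [-0.07 -1.52 -0.62]
```

jog_arm(
  plan="-0.05 -0.92 0 0 0 0 -0.1;-0.05 -0.92 0 0 0 0 -0.1;-0.05 -0.92 0 0 0 0 -0.1;-0.05 -0.92 0 0 0 0 -0.1;-0.05 -0.92 0.4 0 0 0 -0.1;-0.05 -0.92 0.7 0 0 0 -0.1;-0.05 -0.92 0.8 0 0 0 -0.1;-0.05 -0.95 0.9 0 0 0 -0.1;-0.05 -0.95 0.9 0 0 -0.62 -0.1;0 0 0.9 0 -0.76 0 -0.1",
)

```text
time_s: 65.35
tcp_pos: [0.5414, -0.3987, 0.0951]
ee_rot: [[-0.992, -0.076, 0.105], [-0.076, 0.997, 0.007], [-0.105, -0.001, -0.994]]
wrist_force: [-0.3, 1.5, -1.5]
gripper_width: 0.552
gripper_force: 0.0
```

jog_arm(
  plan="0 0 0.4 0 -0.76 0 -0.1;0 0 0 0 0 0 -0.1;0 0 0 0 0 0 -0.1;0 0 0 0 0 0 -0.1;0 0 0 0 0 0 -0.1;0 0 0 0 0 0 -0.1;0 0 0 0 0 0 -0.1;0 0 0 0 0 0 -0.1;0 0 0 0 0 0 -0.1;0 0 0 0 0 0 -0.1",
)

```text
time_s: 66.35
tcp_pos: [0.5404, -0.3973, 0.0872]
ee_rot: [[-0.976, -0.074, 0.207], [-0.072, 0.997, 0.015], [-0.208, 0.0, -0.978]]
wrist_force: [-0.4, 1.5, 0.6]
gripper_width: 0.549
gripper_force: 0.0
```

```bash
python3 - <<'E'
from wl import *
need(rack(-.004,-.085,.0028),R(DY,12)); wl(.0,.026)
E
```

```text
t 66.35 tcp [ 0.5404 -0.3973  0.0872] w 0.549
to [ 0.5396 -0.3986  0.0569] shift now-axes [ 0.29 -0.05  1.18] target-axes [ 0.29 -0.05  1.18] turn [ 0.   -0.    0.02]
n 4727 y at tcp 0.0002 deg -2.34 x [0.013 0.087] y [-0.0151  0.0081] z med 0.0236
```

jog_arm(
  plan="0.29 -0.05 0.4 0 0 -0.15 -0.1;0 0 0.4 0 0 0 -0.1;0 0 0.25 0 0 0 -0.1;0 0 0.13 0 0 0 -0.1;0 0 0 0 0 0 1;0 0 0 0 0 0 1;0 0 0 0 0 0 1;0 0 0 0 0 0 1;0 0 0 0 0 0 1;0 0 0 0 0 0 1",
)

```text
time_s: 67.4
tcp_pos: [0.5398, -0.3988, 0.0574]
ee_rot: [[-0.974, -0.094, 0.208], [-0.093, 0.996, 0.015], [-0.209, -0.005, -0.978]]
wrist_force: [-0.4, 0.6, 1.5]
gripper_width: 0.266
gripper_force: 30.0
```

jog_arm(
  plan="0 0 -0.5 0 0 0 1;0 0 -1 0 0 0 1;0 0 -1 0 0 0 1;0 0 -1 0 0.76 0 1;0 0 -1 0 0.76 0 1;0 0 -1 0 0 0.77 1;-0.05 1 -0.8 0 0 0 1;-0.05 1 0 0 0 0 1;-0.05 1 0 0 0 0 1;-0.05 1 0 0 0 0 1",
)

```text
time_s: 68.4
tcp_pos: [0.525, -0.2991, 0.213]
ee_rot: [[-1.0, 0.014, -0.001], [0.014, 1.0, -0.005], [0.001, -0.005, -1.0]]
wrist_force: [-0.2, 0.7, -0.7]
gripper_width: 0.271
gripper_force: 30.0
```

jog_arm(
  plan="-0.05 1 0 0 0 0 1;-0.05 1 0 0 0 0 1;-0.05 1 0 0 0 0 1;-0.05 1 0 0 0 0 1;-0.05 1 0 0 0 0 1;-0.05 1 0 0 0 0 1;-0.05 1 0 0 0 0 1;-0.05 1 0 0 0 0 1;-0.05 1 0 0 0 0 1;-0.05 1 0 0 0 0 1",
)

```text
time_s: 69.4
tcp_pos: [0.5409, -0.0493, 0.2116]
ee_rot: [[-1.0, 0.013, -0.001], [0.013, 1.0, -0.005], [0.001, -0.005, -1.0]]
wrist_force: [0.7, 0.1, -0.7]
gripper_width: 0.27
gripper_force: 30.0
```

```bash
python3 - <<'E'
from go import *
need(TIER+[0,-.062,.0035],R(-.9))
E
```

```text
t 69.4 tcp [ 0.5409 -0.0493  0.2116] w 0.27
to [0.559  0.2527 0.1435] shift now-axes [-0.57 12.1   2.67] target-axes [-0.54 12.09  2.72] turn [-0.03 -0.01  0.02]
```

jog_arm(
  plan="-0.05 1 0 -0.03 0 0 1;-0.05 1 0 0 0 0 1;-0.05 1 0 0 0 0 1;-0.05 1 0 0 0 0 1;-0.05 1 0 0 0 0 1;-0.05 1 0 0 0 0 1;-0.05 1 0 0 0 0 1;-0.05 1 0 0 0 0 1;-0.05 1 0 0 0 0 1;-0.05 1 0 0 0 0 1",
)

```text
time_s: 70.4
tcp_pos: [0.5568, 0.2004, 0.2114]
ee_rot: [[-1.0, 0.013, -0.002], [0.013, 1.0, -0.0], [0.002, -0.0, -1.0]]
wrist_force: [0.3, -0.1, 0.0]
gripper_width: 0.267
gripper_force: 30.0
```

jog_arm(
  plan="0 1 0 0 0 0 1;0 1 0 0 0 0 1;0 0.1 0.8 0 0 0 1;0 0 0.8 0 0 0 1;0 0 0.5 0 0 0 1;0 0 0.3 0 0 0 1;0 0 0.2 0 0 0 1;0 0 0 0 0 0 1;0 0 0 0 0 0 1;0 0 0 0 0 0 1",
)

```text
time_s: 71.4
tcp_pos: [0.558, 0.2523, 0.1463]
ee_rot: [[-1.0, 0.013, -0.001], [0.013, 1.0, 0.0], [0.001, 0.0, -1.0]]
wrist_force: [0.4, 0.1, -0.5]
gripper_width: 0.269
gripper_force: 30.0
```

```bash
python3 - <<'E'
from go import *
need(TIER+[0,-.062,.0035],R(-.9))
E
```

```text
t 71.4 tcp [0.558  0.2523 0.1463] w 0.269
to [0.559  0.2527 0.1435] shift now-axes [-0.04  0.02  0.11] target-axes [-0.04  0.02  0.11] turn [ 0.   -0.01  0.02]
```

jog_arm(
  plan="0 0 0.08 0 0 0 1;0 0 0.04 0 0 0 1;0 0 0 0 0 0 0.4;0 0 0 0 0 0 0.3;0 0 0 0 0 0 0.2;0 0 0 0 0 0 0.2;0 0 0 0 0 0 0.2;0 0 -0.5 0 0 0 0.2;0 0 -1 0 0 0 0.2;0 0 -1 0 0 0 0.2",
)

```text
time_s: 72.4
tcp_pos: [0.5577, 0.2521, 0.2063]
ee_rot: [[-1.0, 0.013, -0.002], [0.013, 1.0, -0.001], [0.002, -0.001, -1.0]]
wrist_force: [-0.2, 1.1, 0.4]
gripper_width: 0.394
gripper_force: 0.0
```

jog_arm(
  plan="0.27 -1 -0.2 0 0 0 0.2;0.27 -1 0 0 0 0 0.2;0.27 -1 0 0 0 0 1;0.27 -1 0 0 0 0 1;0.27 -1 0 0 0 0 1;0.27 -1 0 0 0 0 1;0.27 -1 0 0 0 0 1;0.27 -1 0 0 0 0 1;0.27 -1 0 0 0 0 1;0.27 -1 0 0 0 0 1",
)

```text
time_s: 73.4
tcp_pos: [0.4868, 0.0021, 0.2114]
ee_rot: [[-1.0, 0.013, -0.001], [0.013, 1.0, -0.0], [0.001, -0.0, -1.0]]
wrist_force: [0.3, -0.2, -0.5]
gripper_width: 0.004
gripper_force: 0.0
```

jog_arm(
  plan="0.27 -1 0 0 0 0 1;0.27 -1 0 0 0 0 1;0.27 -1 0 0 0 0 1;0.27 -1 0 0 0 0 1;0.27 -1 0 0 0 0 1;0.27 -1 0 0 0 0 1;0.27 -1 0 0 0 0 1;0.27 -1 0 0 0 0 1;0.27 -1 0 0 0 0 1;0.27 -1 0 0 0 0 1",
)

```text
time_s: 74.4
tcp_pos: [0.416, -0.2471, 0.2117]
ee_rot: [[-1.0, 0.013, -0.001], [0.013, 1.0, -0.001], [0.001, -0.001, -1.0]]
wrist_force: [0.9, -0.6, 1.4]
gripper_width: 0.005
gripper_force: 0.0
```

```bash
python3 - <<'E'
from tierchk import *
tchk()
need([.41,-.2915,.064],R(-.9))
E
```

```text
top 437 [ 0.    -0.007] [0.026 0.156] 89.8 z [0.008  0.0116 0.0148]
top 355 [-0.001  0.056] [0.019 0.144] 88.6 z [0.0084 0.0136 0.026 ]
top 241 [-0.006 -0.065] [0.024 0.149] 89.3 z [0.0067 0.0085 0.0114]
scene 521 [-0.009 -0.062] [0.024 0.162] 89.7 z [0.0073 0.0102 0.0128]
scene 548 [ 0.    -0.003] [0.026 0.161] 89.0 z [0.0108 0.0139 0.0162]
scene 439 [-0.001  0.059] [0.018 0.147] 89.1 z [0.0097 0.0161 0.0283]
t 74.5 tcp [ 0.4156 -0.248   0.2114] w 0.009
to [ 0.41   -0.2915  0.064 ] shift now-axes [ 0.19 -1.74  5.9 ] target-axes [ 0.2  -1.74  5.9 ] turn [-0.01 -0.01 -0.01]
```

All three are flat, separate and inside the rim. Second press.

jog_arm(
  plan="0.1 -0.87 0 0 0 0 1;0.1 -0.87 0 0 0 0 1;0 0 1 0 0 0 1;0 0 1 0 0 0 1;0 0 1 0 0 0 1;0 0 1 0 0 0 1;0 0 0.9 0 0 0 1;0 0 0.6 0 0 0 1;0 0 0.3 0 0 0 1;0 0 0 0 0 0 1",
)

```text
time_s: 75.5
tcp_pos: [0.4101, -0.2891, 0.0652]
ee_rot: [[-1.0, 0.013, -0.004], [0.013, 1.0, -0.0], [0.004, -0.0, -1.0]]
wrist_force: [1.0, 1.2, -0.0]
gripper_width: 0.004
gripper_force: 0.0
```

jog_arm(
  plan="0 0 0.2 0 0 0 1;0 0 0.2 0 0 0 1;0 0 0.1 0 0 0 1;0 0 0.05 0 0 0 1;0 0 0.05 0 0 0 1;0 0 0 0 0 0 1;0 0 0 0 0 0 1;0 0 0 0 0 0 1;0 0 0 0 0 0 1;0 0 0 0 0 0 1",
)

```text
time_s: 76.5
tcp_pos: [0.4104, -0.2896, 0.0507]
ee_rot: [[-1.0, 0.013, -0.002], [0.013, 1.0, -0.001], [0.002, -0.001, -1.0]]
wrist_force: [0.7, 1.9, 2.8]
gripper_width: 0.006
gripper_force: 1.5
```

jog_arm(
  plan="0 0 0.1 0 0 0 1;0 0 0.08 0 0 0 1;0 0 0.06 0 0 0 1;0 0 0.02 0 0 0 1;0 0 0 0 0 0 1;0 0 0 0 0 0 1;0 0 0 0 0 0 1;0 0 0 0 0 0 1;0 0 0 0 0 0 1;0 0 0 0 0 0 1",
)

```text
time_s: 77.5
tcp_pos: [0.4105, -0.2897, 0.0461]
ee_rot: [[-1.0, 0.012, -0.002], [0.012, 1.0, -0.001], [0.002, -0.001, -1.0]]
wrist_force: [-2.1, 6.4, 20.2]
gripper_width: 0.004
gripper_force: 9.6
```

jog_arm(
  plan="0 0 -0.2 0 0 0 1;0 0 -0.4 0 0 0 1;0 0 -1 0 0 0 1;0 0 -1 0 0 0 1;0 0 -1 0 0 0 1;0 0 -1 0 0 0 1;0 0 -1 0 0 0 1;0 0 0 0 0 0 1;0 0 0 0 0 0 1;0 0 0 0 0 0 1",
)

```text
time_s: 78.5
tcp_pos: [0.4092, -0.2891, 0.1827]
ee_rot: [[-1.0, 0.014, -0.005], [0.014, 1.0, 0.001], [0.005, 0.001, -1.0]]
wrist_force: [0.1, -0.3, 0.1]
gripper_width: 0.006
gripper_force: 0.0
```

jog_arm(
  plan="0 -1 -0.5 0 0 0 1;0.2 -1 -0.5 0 0 0 1;0.2 -1 0 0 0 0 1;0.2 -1 0 0 0 0 1;0.2 -1 0 0 0 0 1;0.2 -1 0 0 0 0 1;0 -1 0 0 0 0 1;0 0 0 0 0 0 1;0 0 0 0 0 0 1;0 0 0 0 0 0 1",
)

```text
time_s: 79.5
tcp_pos: [0.3828, -0.4632, 0.2082]
ee_rot: [[-1.0, 0.013, -0.004], [0.013, 1.0, 0.001], [0.004, 0.001, -1.0]]
wrist_force: [-0.1, -0.3, -0.2]
gripper_width: 0.005
gripper_force: 0.0
```

```bash
python3 - <<'E'
from tierchk import *
tchk(); im,_=r.capture('scene'); cv2.imwrite('pics/end.png',im[...,::-1]); print(r.sense()['time_s'],r.sense()['tcp_pos'])
E
```

```text
top 433 [ 0.    -0.007] [0.027 0.155] 89.8 z [0.008  0.0112 0.0147]
top 357 [-0.001  0.057] [0.019 0.144] 89.3 z [0.0085 0.0135 0.0257]
top 234 [-0.005 -0.065] [0.024 0.15 ] 89.8 z [0.0067 0.0086 0.0112]
scene 522 [-0.005 -0.062] [0.024 0.153] 89.7 z [0.0074 0.0102 0.0126]
scene 553 [ 0.001 -0.003] [0.026 0.158] 88.9 z [0.0105 0.0139 0.0162]
scene 437 [0.    0.059] [0.018 0.147] 89.3 z [0.0106 0.0163 0.0277]
79.65 [ 0.38326198 -0.46331743  0.20917339]
```

View pics/end.png

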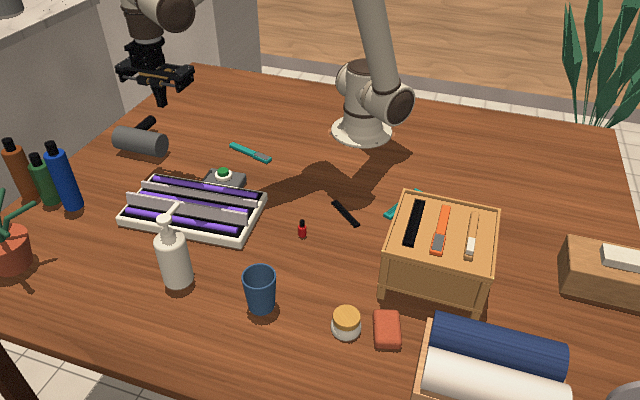

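The comb (414,222), file (440,229) and brush (470,235) lie flat in the tier. The dock is empty, the button is back up at (223,172), and the other things have not moved. Handing in.

```bash
python3 -c "
from station import r
print(r.finish_job())"
```

```text
the job is handed in; nothing more can be done
None
```

The comb, file and brush (no tweezers were out) went on the dock, the first press bottomed out, all three now lie flat and apart in the upper tier, and the second press bottomed out too; the job is handed in at about 80 s, but I had no reading of the button's travel or the dock's on/off state to confirm the presses registered.

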